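# Pack the rinsed glaze tubs and bolt the carrier

## Robot

A 6-joint arm with a two-finger parallel gripper is mounted at the origin on the work surface. World frame = base frame: x ahead of the robot, y to its left, z up, the work surface at z = 0. Lengths are in m, angles in rad, forces in N, time in s.
With the tool pointing down it reaches from about 0.375 to 0.975 m from the base axis. Payload 3.8 kg.
Tool frame: the origin (TCP) lies midway between the tips of the shut fingers; the grasp point (between the pads) lies 19 mm behind it; z points along the fingers, y is the line along which they close (so a half turn about z gives the same grasp; the last joint's range is limited). The gripper opens to 88 mm and grips with 3 to 60 N. Pads are 18 mm wide; open, the fingers measure 123 mm over their backs; the gripper's body (75 mm by 187 mm) begins 45 mm behind the grasp point.
Start: joints at [1.276, 0.264, 1.604, -0, 1.274, -0.037], TCP at [0.172, 0.653, 0.239] pointing down, gripper open.
Joint ranges: [-2.63, 2.63], [-0.94, 2.18], [0.31, 2.57], [-1.31, 4.45], [0, 2.66], [-2.55, 2.55]. Speed limits (rad/s): [2.57, 2.57, 3.14, 3.14, 3.14, 3.14].

## Interface

Orientations are given as [roll, pitch, yaw] about the fixed x, y, z axes, in that order (R = Rz(yaw) Ry(pitch) Rx(roll)).
In Python, from workcell import * gives the robot as it stands.
- The arm moves only by the tool carry_out, never from a script. Its argument "commands" is a list of rows, each an object of numbers: "fingers": the finger opening in mm, from 0 to 88.1; "tx", "ty", "tz": the shift along the tool's x, y, z as a fraction of full scale; "wx", "wy", "wz": the turn, a rotation vector about the tool's x, y, z as a fraction of full scale. In form: [{"fingers": .., "tx": .., "ty": .., "tz": .., "wx": .., "wy": .., "wz": ..}, ...]. A call has 1 to 20 rows; each row shifts and turns the commanded pose from where the row before left it, along the tool's axes as they then stand; what a row does not reach is not made up. Full scale, the value 1, is 2 cm for a shift and 30 degrees for a turn. A row lasts 1/12 s, in which the tool goes at most 41.7 mm and 7.16 degrees, less where a joint would pass 70% of its speed; a pose out of reach is approached as far as the arm can. A call with a number of a shift or a turn outside -1 to 1 is refused whole. A call with a gripper value outside its range is refused whole. The fingers move at their own pace and stop on an object; "grip_force" is the grip in N (left out, the last holds). Time passes only in rows, so rows that do not move let the fingers close. It gives the time, the measured TCP pose, the force, the opening and the grip force at its end, in the units of the state.
- get_obs(): the state, without advancing time (a new reading comes with each control period).
- camera(name): name is "scene" or "top"; returns a dict with "color" (480x640x3 uint8, red, green, blue), "fx", "fy", "cx", "cy" (pixels), "rvec" (rotation vector, rad) and "tvec" (3), from world to camera coordinates, as OpenCV has them. Camera axes: x right, y down, z forward; pixel columns grow to the right and rows downward; lengths in m; the calibration is good to about 2 mm. A picture is of the moment at which its call begins. There is no depth.
- job_done(): hands the job in; it is judged then, once.
The state is a dict: "time_s": time; "joints": joint angles; "qd": joint speeds; "tau": joint torques, N m; "tool_pos": TCP position; "orientation": TCP orientation; "force": force on the tool from outside, world axes, zero at the start; "torque": the same for the moment, N m; "gripper_width": opening from 0.0 (shut) to 1.0 (fully open); "finger_force": force on a finger pad.
Only numpy, scipy, OpenCV 4.12 (cv2) and the standard library are available. Lean on these libraries where they do the work, as an engineer would, in place of code of your own. Each camera call takes 0.05 s, during which the arm holds its last target. There are 200 camera calls.

## Task

Pack up after the painting class: stand every glaze tub upright in a compartment of the wooden carrier, one to a compartment, and fit the lid of its own colour on each, drawing the hold-down bolt back first if it is in the way. Put every lid whose tub is missing in the white spare-lid tray. When the tubs are packed and lidded, slide the bolt over the lids fully home into its keeper; leave the tile, brush pot and bottle where they are.

Things in the scene. Friction and masses are not known exactly. Their poses are not given: they have to be found in the camera images.
- tub_blue: blue open plastic tub, empty, round, 56 mm across and 50 mm high (foot 50 mm across, widening to full in the lowest 12 mm; wall 4 mm, bore 48 mm), about 0.09 kg. Origin: centre of its underside, z up. May be absent (None).
- lid_blue: blue lid of the blue tub, 0.05 kg: a 56 mm disc (8 to 14 mm above the origin) with a 42 mm plug below it (0 to 8 mm, drops loosely into the tub) and an upright round knob 22 mm across on top (14 to 38.5 mm). Origin: centre of the plug's underside, z up along the knob. Fitted, its origin is 42 mm above the tub's.
- tub_green: green open plastic tub, empty, round, 56 mm across and 50 mm high (foot 50 mm across, widening to full in the lowest 12 mm; wall 4 mm, bore 48 mm), about 0.09 kg. Origin: centre of its underside, z up. May be absent (None).
- lid_green: green lid of the green tub, 0.05 kg: a 56 mm disc (8 to 14 mm above the origin) with a 42 mm plug below it (0 to 8 mm, drops loosely into the tub) and an upright round knob 22 mm across on top (14 to 38.5 mm). Origin: centre of the plug's underside, z up along the knob. Fitted, its origin is 42 mm above the tub's.
- tub_yellow: yellow open plastic tub, empty, round, 56 mm across and 50 mm high (foot 50 mm across, widening to full in the lowest 12 mm; wall 4 mm, bore 48 mm), about 0.09 kg. Origin: centre of its underside, z up. May be absent (None).
- lid_yellow: yellow lid of the yellow tub, 0.05 kg: a 56 mm disc (8 to 14 mm above the origin) with a 42 mm plug below it (0 to 8 mm, drops loosely into the tub) and an upright round knob 22 mm across on top (14 to 38.5 mm). Origin: centre of the plug's underside, z up along the knob. Fitted, its origin is 42 mm above the tub's.
- tub_red: red open plastic tub, empty, round, 56 mm across and 50 mm high (foot 50 mm across, widening to full in the lowest 12 mm; wall 4 mm, bore 48 mm), about 0.09 kg. Origin: centre of its underside, z up. May be absent (None).
- lid_red: red lid of the red tub, 0.05 kg: a 56 mm disc (8 to 14 mm above the origin) with a 42 mm plug below it (0 to 8 mm, drops loosely into the tub) and an upright round knob 22 mm across on top (14 to 38.5 mm). Origin: centre of the plug's underside, z up along the knob. Fitted, its origin is 42 mm above the tub's.
- carrier: fixed plywood carrier, base 166 (x) by 240 mm (y), 8 mm thick; origin: centre of its underside, z up. Four 62 mm square compartments, wall tops 26 mm above the table. On its line x = 0 stand the steel keeper at y = +108 mm and a guide at y = -108 mm (tops 83 mm high, 52 mm wide in x, 16 mm in y); the bolt's raised track (52 mm wide, 71 mm high) runs from there to y = -380 mm.
- bay0 (a point): centre of the floor of the carrier's -x, -y compartment (carrier axes), 8 mm above the table; centres are 74 mm apart in carrier x, 84 mm in carrier y
- bay1 (a point): centre of the floor of the carrier's +x, -y compartment (carrier axes), 8 mm above the table; centres are 74 mm apart in carrier x, 84 mm in carrier y
- bay2 (a point): centre of the floor of the carrier's -x, +y compartment (carrier axes), 8 mm above the table; centres are 74 mm apart in carrier x, 84 mm in carrier y
- bay3 (a point): centre of the floor of the carrier's +x, +y compartment (carrier axes), 8 mm above the table; centres are 74 mm apart in carrier x, 84 mm in carrier y
- bolt (a joint): flat steel bolt 34 x 8 x 280 mm at 69 to 77 mm height, slides along carrier +y: 0 = fully drawn back (end at carrier y = -85 mm, compartments free), 0.195 m = fully home at its stop in the keeper, 5 mm above fitted lids, between the knobs, overlapping the lids' edges. In between it blocks the compartments it covers. Friction about 2 N; stays where left.
- bolt_knob (a point): middle of the bolt's black upright knob (22 mm across, 30 mm tall, centre 110 mm above the table), moves with the bolt; at joint value q it is at carrier x = 0, y = -345 mm + q
- tray_in (a point): fixed white spare-lid tray, 100 mm (x) by 160 mm (y) outside, wall 5 mm thick and 22 mm high; this point is the centre of its inner floor, 5 mm above the table, axes as the tray's sides
- painted_tile: bystander: white tile with blue scrolls, 110 x 110 x 9 mm, origin at the centre of its underside
- brush_pot: bystander: white pot 72 mm across, 85 mm high, brushes up to 170 mm, origin at the centre of its underside
- glaze_bottle: bystander: white bottle with green cap, 60 mm across, 140 mm high, origin at the centre of its underside
Not all that is in view belongs to the job. Leave any grey or pink look-alike of the tub_red alone.

How it is judged:
By the outcome, as a careful person would: the job done as asked, in the order asked, and still so for the second after the job is handed in, with the robot touching nothing.
Of tub_blue, tub_green, tub_yellow, tub_red only 2 to 3 are there at a start; the rules pass over those that are not, and their reading is None.
At some moment in a run one of tub_blue, tub_green, tub_yellow, tub_red, lid_blue, lid_green, lid_yellow, lid_red may be knocked a few centimetres aside while the robot is not near it.
It also fails if it takes over 210 s, if anything falls off the work surface, if the arm or the gripper's body presses on something with over 40 N, if the wrist force passes 120 N, or if a joint passes its speed limit or range.

## Working session

There is one attempt and no reset: what is moved stays moved. The work goes in short steps, Python scripts to look and compute and a tool call to move; the robot and the scene stay as the last step left them, time stands still between calls to the robot, and variables do not carry over. Pictures are saved under pics/ and viewed, at most 14 in all, crops included, and the job is handed in when it is done.

Besides the shell and the picture viewer there is one more tool, called after ">>>" as name([rows], argument=value, ...), one row to a line, values as JSON. carry_out: Moves the arm, as the interface text tells. Its arguments: {"type":"object","properties":{"commands":{"type":"array","items":{"type":"object","properties":{"fingers":{"type":"number"},"tx":{"type":"number","minimum":-1,"maximum":1},"ty":{"type":"number","minimum":-1,"maximum":1},"tz":{"type":"number","minimum":-1,"maximum":1},"wx":{"type":"number","minimum":-1,"maximum":1},"wy":{"type":"number","minimum":-1,"maximum":1},"wz":{"type":"number","minimum":-1,"maximum":1}}}},"grip_force":{"type":"number"}},"required":["commands"]}

```bash
mkdir -p pics; ls; cat > h.py <<'E'
from workcell import *
import numpy as np, cv2
def snap(n,f):
    c=camera(n); cv2.imwrite(f'pics/{f}.png',c['color'][:,:,::-1]); return c
def ray(c,u,v,z):
    R=cv2.Rodrigues(np.array(c['rvec'],float))[0]; t=np.array(c['tvec'],float).ravel()
    o=-R.T@t; d=R.T@np.array([(u-c['cx'])/c['fx'],(v-c['cy'])/c['fy'],1]); 
    return o+d*(z-o[2])/d[2]
def proj(c,P):
    K=np.array([[c['fx'],0,c['cx']],[0,c['fy'],c['cy']],[0,0,1.]])
    return cv2.projectPoints(np.array(P,float).reshape(-1,3),np.array(c['rvec'],float),np.array(c['tvec'],float),K,None)[0].reshape(-1,2)
E
python3 - <<'E'
from h import *
print(get_obs())
for n in ('top','scene'):
    c=snap(n,n+'0'); R=cv2.Rodrigues(np.array(c['rvec']))[0]; print(n,c['fx'],-R.T@np.array(c['tvec']).ravel(),R.round(2).tolist())
E
```

```text
pics
{'time_s': 0.0, 'joints': array([ 1.27609020e+00,  2.64744330e-01,  1.60534541e+00,  1.19247959e-05,
        1.27367458e+00, -3.69063633e-02]), 'qd': array([-0.00152413, -0.00023428, -0.00027149, -0.00011774, -0.00075127,
        0.00035537]), 'tau': array([ 3.03959896e-04, -5.02105486e+01, -3.56875491e+01,  7.28387944e-02,
        2.93895334e-02, -2.15619834e-04]), 'tool_pos': array([0.17189508, 0.65203133, 0.23740937]), 'orientation': array([-3.13942288e+00, -9.15170774e-05,  2.88378929e+00]), 'force': array([-0.04948183,  0.13463248,  0.11354035]), 'torque': array([-0.00815493, -0.02918293, -0.0219144 ]), 'finger_force': 0.0, 'gripper_width': 0.9965893856399699}
top 481.29782951492894 [ 0.39604233 -0.00326122  1.19336899] [[-0.03, -1.0, 0.02], [-1.0, 0.03, -0.08], [0.08, -0.02, -1.0]]
scene 578.2422078919203 [1.54124571 0.61168208 1.10835049] [[-0.54, 0.84, 0.02], [0.54, 0.36, -0.76], [-0.65, -0.4, -0.65]]
```

View pics/top0.png

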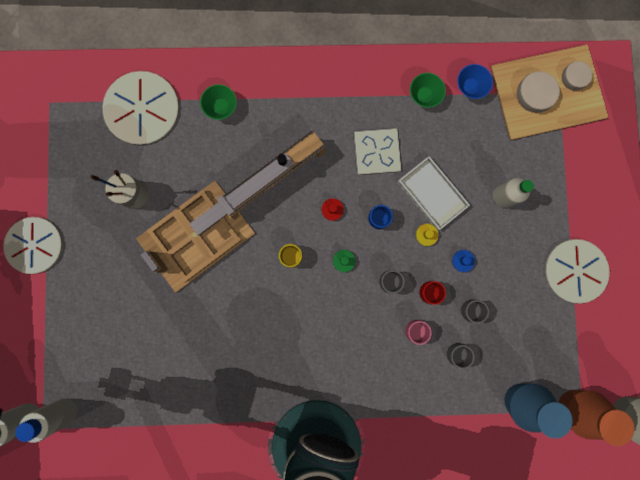

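View pics/scene0.png

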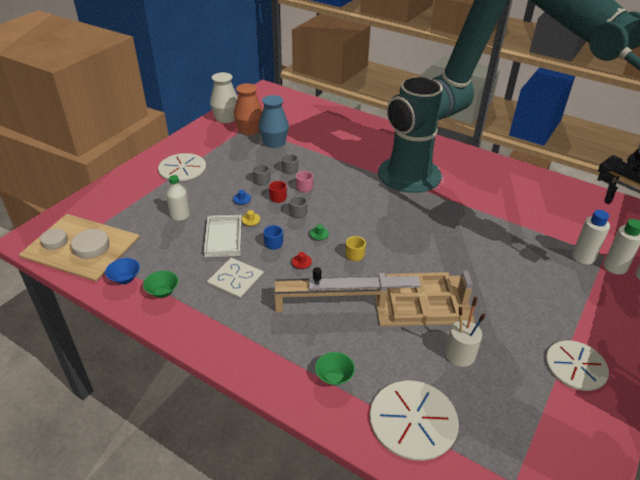

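Candidates for the red tub: red (433,293), pink (420,332), and grey (392,281), (476,311), (461,355). Only the first is saturated red. The blue tub is at (380,217) and the yellow tub at (290,255). The green bowls and blue bowl at the table edge are not tubs, so the green tub looks absent. I'll confirm this in a crop.

```bash
python3 - <<'E'
from h import *
im=cv2.imread('pics/top0.png')
cv2.imwrite('pics/crop_top.png',cv2.resize(im[125:375,125:515],None,fx=2.05,fy=2.05,interpolation=cv2.INTER_CUBIC))
im=cv2.imread('pics/scene0.png')
cv2.imwrite('pics/crop_sc.png',cv2.resize(im[140:350,190:490],None,fx=2.6,fy=2.6,interpolation=cv2.INTER_CUBIC))
E
```

```text
(no output)
```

View pics/crop_top.png

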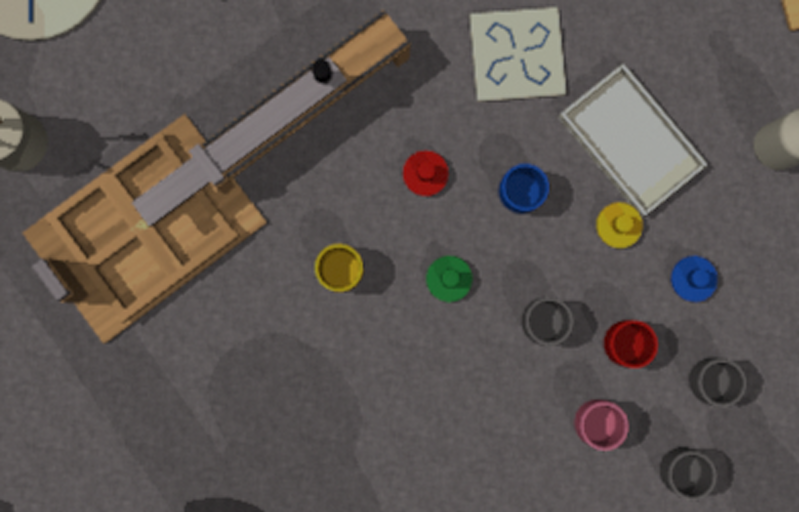

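View pics/crop_sc.png

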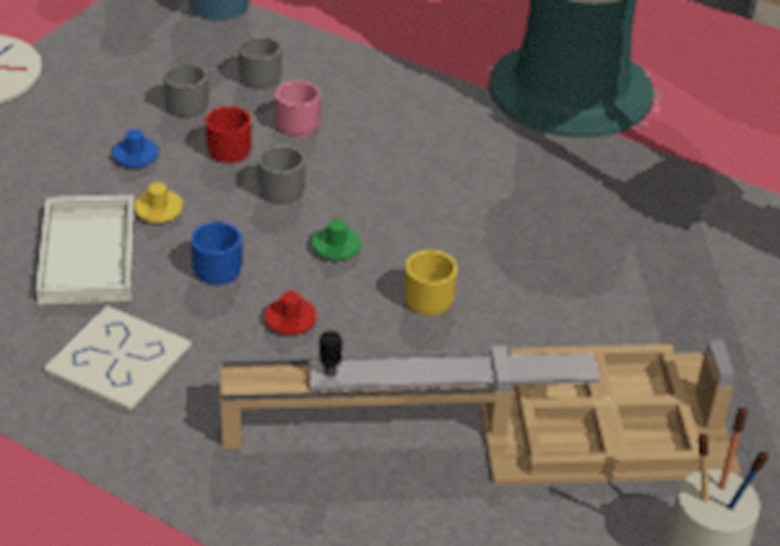

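The crop shows one red tub, upright, at full-picture (433,293). Pink and grey are look-alikes to leave, and no green tub is present. The bolt is partly extended and has to be drawn back. Next I'll measure everything.

```bash
cat >> h.py <<'E'
from scipy.optimize import least_squares
def ringpts(d,z): a=np.linspace(0,2*np.pi,60,endpoint=False); return np.c_[d/2*np.cos(a),d/2*np.sin(a),0*a+z]
TUB=np.vstack([ringpts(.05,0),ringpts(.056,.012),ringpts(.056,.05)])
LID=np.vstack([ringpts(.056,.008),ringpts(.056,.014),ringpts(.022,.0385)])
LIDM=[np.vstack([ringpts(.056,.008),ringpts(.056,.014)]),np.vstack([ringpts(.022,.014),ringpts(.022,.0385)])]
HUE={'blue':(108,124),'green':(55,80),'yellow':(20,32),'red':(0,6)}
def blobs(c,col):
    h=cv2.cvtColor(c['color'],cv2.COLOR_RGB2HSV); lo,hi=HUE[col]
    m=((h[...,0]>=lo)&(h[...,0]<=hi)|((col=='red')&(h[...,0]>=176)))&(h[...,1]>(150 if col!='red' else 175))&(h[...,2]>40)
    m=cv2.morphologyEx(m.astype(np.uint8),cv2.MORPH_CLOSE,np.ones((3,3)))
    n,l,s,ce=cv2.connectedComponentsWithStats(m)
    return [(s[i,4],ce[i],l==i) for i in range(1,n) if s[i,4]>60]
def rend(c,parts,xyz):
    m=np.zeros((480*4,640*4),np.uint8)
    for p in parts:
        q=cv2.convexHull(proj(c,p+np.array(xyz)).astype(np.float32))
        cv2.fillConvexPoly(m,np.round(q*4+1.5).astype(np.int32),1)
    v,u=np.nonzero(m); return np.array([u.mean()/4-.375,v.mean()/4-.375]),len(u)/16
def locate(c,b,kind,z0):
    cnt=cv2.findContours(b[2].astype(np.uint8),cv2.RETR_EXTERNAL,cv2.CHAIN_APPROX_NONE)[0]
    f=np.zeros((480,640),np.uint8)
    if kind=='tub': f=cv2.fillConvexPoly(f,cv2.convexHull(cnt[0]),1)
    else: f=b[2].astype(np.uint8)
    v,u=np.nonzero(f); t=np.array([u.mean(),v.mean()])
    parts=[TUB] if kind=='tub' else LIDM
    p=ray(c,*t,z0+.02)[:2]
    for _ in range(4):
        e,A=rend(c,parts,[*p,z0]); p=p+ray(c,*t,z0+.02)[:2]-ray(c,*e,z0+.02)[:2]
    return p,len(u),A
E
python3 - <<'E'
from h import *
ap={('yellow','tub'):(290,255),('blue','tub'):(380,217),('red','tub'):(433,293),('red','lid'):(333,209),('green','lid'):(344,261),('yellow','lid'):(427,235),('blue','lid'):(464,261)}
ct,cs=camera('top'),camera('scene')
for (col,k),px in ap.items():
    w=ray(ct,*px,.02)
    for c in (ct,cs):
        e=proj(c,w)[0]; bs=blobs(c,col)
        b=min(bs,key=lambda b:np.linalg.norm(b[1]-e)); p,n,A=locate(c,b,k,0 if k=='tub' else 0)
        print(col,k,p.round(4),n,round(A))
# carrier
C=lambda x,y,z:[x,y,z]
f=lambda p:np.array(p)/2.05+125
S=lambda p:np.array(p)/2.6+[190,140]
# model: (-x?) unknown; +y dir is from track end to keeper
pt=[([-.083,-.12,.008],ct,f((187,117))),([-.083,.12,.008],ct,f((25,235))),([.083,.12,.008],ct,f((105,342))),([.083,-.12,.008],ct,f((268,220))),
([-.026,-.38,.071],ct,f((388,13))),([.026,-.38,.071],ct,f((410,40)))]
for sgn in (1,-1):
    P=np.array([a[0] for a in pt])*[sgn,1,1]
    def res(q):
        cc,ss=np.cos(q[2]),np.sin(q[2]); W=np.c_[q[0]+cc*P[:,0]-ss*P[:,1],q[1]+ss*P[:,0]+cc*P[:,1],P[:,2]]
        return (proj(ct,W)-[a[2] for a in pt]).ravel()
    best=min((least_squares(res,[.5,.3,a0]) for a0 in (-3,-2,-1,0,1,2,3)),key=lambda r:r.cost)
    print(sgn,best.x,best.cost,best.fun.round(1))
for z,p in ((.125,(322,68)),):print('knobtop',ray(ct,*f(p),z))
print('boltend',ray(ct,*f((145,215)),.077))
for p in ((624,67),(707,163),(646,214),(561,116)): print('tray',ray(ct,*f(p),.022).round(4))
print('pot',ray(ct,122,188,.085),'bottle',ray(ct,525,187,.14))
E
```

```text
yellow tub [0.4562 0.0517] 441 458
yellow tub [0.4609 0.0518] 408 458
blue tub [ 0.5447 -0.1692] 454 488
blue tub [ 0.5496 -0.1682] 390 442
red tub [ 0.3584 -0.2887] 483 523
red tub [ 0.3627 -0.2879] 305 365
red lid [ 0.5693 -0.0535] 367 413
red lid [ 0.5745 -0.0533] 219 274
green lid [ 0.4409 -0.0782] 368 419
green lid [ 0.4489 -0.0804] 98 240
yellow lid [ 0.5002 -0.2862] 391 419
yellow lid [ 0.5064 -0.2851] 188 225
blue lid [ 0.4329 -0.3742] 385 427
blue lid [ 0.4391 -0.3723] 158 204
1 [ 0.51193138  0.28264947 -5.66513706] 8992.298980173884 [ 39.5  51.2  38.8  52.5 -39.7 -54.  -39.7 -52.2  12.3  15.1 -11.5 -15.2]
-1 [0.51024462 0.28203453 0.62475809] 8.347280947676989 [-0.3 -1.4 -0.4 -0.7  0.4  1.2  0.2  1.3 -1.2 -2.1  1.3  1.8]
knobtop [0.67101029 0.06096314 0.125     ]
boltend [0.51846375 0.26715338 0.077     ]
tray [ 0.6907 -0.2989  0.022 ]
tray [ 0.5707 -0.3941  0.022 ]
tray [ 0.5108 -0.3172  0.022 ]
tray [ 0.6322 -0.2198  0.022 ]
pot [0.61920699 0.43436578 0.085     ] bottle [ 0.58963862 -0.48080759  0.14      ]
```

```bash
sed -i "s/(h\[...,1\]>(150 if col!='red' else 175))&(h\[...,2\]>40)/(h[...,1]>(110 if col!='red' else 165))\&(h[...,2]>25)/" h.py
python3 - <<'E'
from h import *
ap={('yellow','tub'):(290,255),('blue','tub'):(380,217),('red','tub'):(433,293),('red','lid'):(333,209),('green','lid'):(344,261),('yellow','lid'):(427,235),('blue','lid'):(464,261)}
ct,cs=camera('top'),camera('scene'); out=[]
im={id(ct):cv2.resize(ct['color'][:,:,::-1],None,fx=4,fy=4,interpolation=cv2.INTER_CUBIC),id(cs):cv2.resize(cs['color'][:,:,::-1],None,fx=4,fy=4,interpolation=cv2.INTER_CUBIC)}
def dr(c,P,cl=(255,255,0)):
    cv2.polylines(im[id(c)],[np.round(proj(c,P)*4+1.5).astype(np.int32)],True,cl,1)
for (col,k),px in ap.items():
    w=ray(ct,*px,.02)
    for c in (ct,cs):
        e=proj(c,w)[0]; bs=blobs(c,col)
        b=min(bs,key=lambda b:np.linalg.norm(b[1]-e)); p,n,A=locate(c,b,k,0)
        if c is ct:pt=p
        print(col,k,p.round(4),n,round(A))
    for c in (ct,cs):
        for z,d in ((.014,.056),(.0385,.022)) if k=='lid' else ((.05,.056),(0,.05)): dr(c,ringpts(d,z)+[*pt,0])
x0,y0,a=.51024,.28203,.62476; R=np.array([[np.cos(a),-np.sin(a),0],[np.sin(a),np.cos(a),0],[0,0,1]])
for c in (ct,cs):
    for P in ([[-.083,-.12,.008],[-.083,.12,.008],[.083,.12,.008],[.083,-.12,.008]],[[-.026,-.38,.071],[.026,-.38,.071],[.026,-.116,.071],[-.026,-.116,.071]],[[-.026,.1,.083],[.026,.1,.083],[.026,.116,.083],[-.026,.116,.083]]):
        dr(c,np.array(P)@R.T+[x0,y0,0])
A=im[id(ct)][4*120:4*320,4*130:4*480][:, :1400]; B=im[id(cs)][4*150:4*340,4*220:4*490]
cv2.imwrite('pics/ovt.png',cv2.resize(A,(798,456),interpolation=cv2.INTER_AREA)); cv2.imwrite('pics/ovs.png',cv2.resize(B,(800,563),interpolation=cv2.INTER_AREA))
E
```

```text
yellow tub [0.4557 0.0518] 467 459
yellow tub [0.4599 0.0514] 449 458
blue tub [ 0.5447 -0.169 ] 479 487
blue tub [ 0.5489 -0.1685] 412 441
red tub [ 0.3581 -0.2888] 491 525
red tub [ 0.3629 -0.2888] 314 367
red lid [ 0.5692 -0.0537] 373 413
red lid [ 0.5742 -0.0534] 227 275
green lid [ 0.4409 -0.0784] 390 419
green lid [ 0.4468 -0.0783] 198 240
yellow lid [ 0.5002 -0.2865] 412 420
yellow lid [ 0.506  -0.2848] 211 226
blue lid [ 0.433 -0.374] 405 427
blue lid [ 0.4392 -0.3724] 182 205
```

View pics/ovt.png

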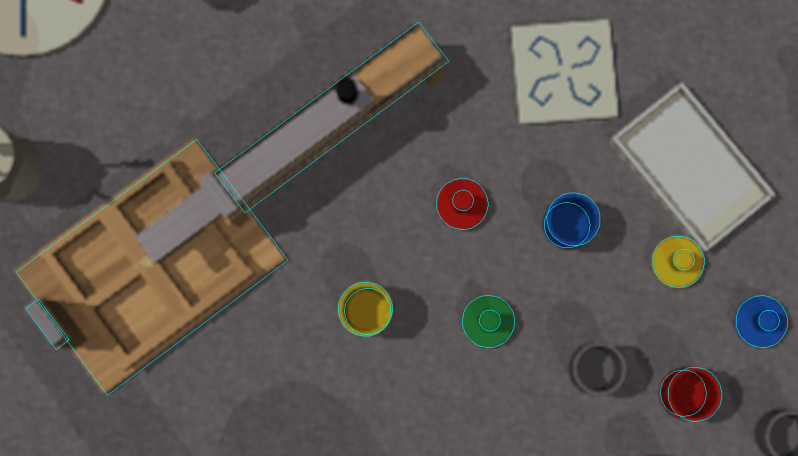

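View pics/ovs.png

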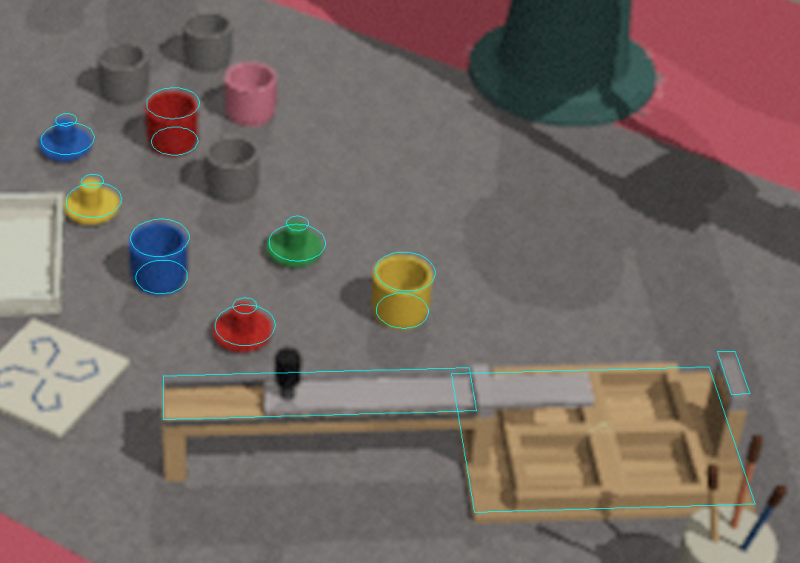

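Both overlays fit. The cameras disagree by about 5 mm in x, which is calibration, so I'll settle it by gripping. Working yaw will be the carrier's, 0.625, so that tool x = carrier x and tool y = carrier -y. First I rotate.

>>> carry_out([
  {"wz": 0.238, "fingers": 60},
  {"wz": 0.238},
  {"wz": 0.238},
  {"wz": 0.238},
  {"wz": 0.238},
  {"wz": 0.238},
  {"wz": 0.238},
  {"wz": 0.238},
  {"wz": 0.238},
  {"wz": 0.238},
  {"wz": 0.238},
  {"wz": 0.238},
  {"wz": 0.238},
  {"wz": 0.238},
  {"wz": 0.238},
  {"wz": 0.238},
  {"wz": 0.238},
  {"wz": 0.238},
  {"wz": 0.03},
  {},
], grip_force=20)

```text
validation failed for argument at $.co...
```

```bash
cat >> h.py <<'E'
from scipy.spatial.transform import Rotation as Ro
def go(*ts):
    o=get_obs(); p=o['tool_pos']; R=Ro.from_euler('xyz',o['orientation']).as_matrix()
    print('t',round(o['time_s'],2),'pos',p.round(4),'rpy',o['orientation'].round(4),'F',o['force'].round(1),'w',round(o['gripper_width']*88.1,1),'ff',round(o['finger_force'],1))
    for t in ts:
        print(' to',np.round(t,4),'units',(R.T@(np.array(t)-p)/.02).round(2)); p=np.array(t)
E
python3 -c "
from h import *
go((.673,.061,.16),(.673,.061,.092),(.714,.003,.092))"
```

```text
t 0.3 pos [0.172  0.6525 0.2382] rpy [-3.1408 -0.      2.8838] F [-0.1 -0.6  0.2] w 88.4 ff 0.0
 to [0.673 0.061 0.16 ] units [-31.76 -22.21   3.93]
 to [0.673 0.061 0.092] units [-0.   0.   3.4]
 to [0.714 0.003 0.092] units [-2.72 -2.28  0.  ]
```

>>> carry_out([
  {"wz": 0.238, "fingers": 60},
  {"wz": 0.238, "fingers": 60},
  {"wz": 0.238, "fingers": 60},
  {"wz": 0.238, "fingers": 60},
  {"wz": 0.238, "fingers": 60},
  {"wz": 0.238, "fingers": 60},
  {"wz": 0.238, "fingers": 60},
  {"wz": 0.238, "fingers": 60},
  {"wz": 0.238, "fingers": 60},
  {"wz": 0.238, "fingers": 60},
  {"wz": 0.238, "fingers": 60},
  {"wz": 0.238, "fingers": 60},
  {"wz": 0.238, "fingers": 60},
  {"wz": 0.238, "fingers": 60},
  {"wz": 0.238, "fingers": 60},
  {"wz": 0.238, "fingers": 60},
  {"wz": 0.238, "fingers": 60},
  {"wz": 0.238, "fingers": 60},
  {"wz": 0.03, "fingers": 60},
], grip_force=20)

```text
validation failed for argument at $.co...
```

```bash
python3 -c "
from h import *
go((.673,.061,.16),(.673,.061,.092),(.714,.003,.092))"
```

```text
t 0.3 pos [0.172  0.6525 0.2382] rpy [-3.1408 -0.      2.8838] F [-0.1 -0.6  0.2] w 88.4 ff 0.0
 to [0.673 0.061 0.16 ] units [-31.76 -22.21   3.93]
 to [0.673 0.061 0.092] units [-0.   0.   3.4]
 to [0.714 0.003 0.092] units [-2.72 -2.28  0.  ]
```

All keys are probably required in each row.

>>> carry_out([
  {"fingers": 60, "tx": 0, "ty": 0, "tz": 0, "wx": 0, "wy": 0, "wz": 0.238},
  {"fingers": 60, "tx": 0, "ty": 0, "tz": 0, "wx": 0, "wy": 0, "wz": 0.238},
  {"fingers": 60, "tx": 0, "ty": 0, "tz": 0, "wx": 0, "wy": 0, "wz": 0.238},
  {"fingers": 60, "tx": 0, "ty": 0, "tz": 0, "wx": 0, "wy": 0, "wz": 0.238},
  {"fingers": 60, "tx": 0, "ty": 0, "tz": 0, "wx": 0, "wy": 0, "wz": 0.238},
  {"fingers": 60, "tx": 0, "ty": 0, "tz": 0, "wx": 0, "wy": 0, "wz": 0.238},
  {"fingers": 60, "tx": 0, "ty": 0, "tz": 0, "wx": 0, "wy": 0, "wz": 0.238},
  {"fingers": 60, "tx": 0, "ty": 0, "tz": 0, "wx": 0, "wy": 0, "wz": 0.238},
  {"fingers": 60, "tx": 0, "ty": 0, "tz": 0, "wx": 0, "wy": 0, "wz": 0.238},
  {"fingers": 60, "tx": 0, "ty": 0, "tz": 0, "wx": 0, "wy": 0, "wz": 0.238},
  {"fingers": 60, "tx": 0, "ty": 0, "tz": 0, "wx": 0, "wy": 0, "wz": 0.238},
  {"fingers": 60, "tx": 0, "ty": 0, "tz": 0, "wx": 0, "wy": 0, "wz": 0.238},
  {"fingers": 60, "tx": 0, "ty": 0, "tz": 0, "wx": 0, "wy": 0, "wz": 0.238},
  {"fingers": 60, "tx": 0, "ty": 0, "tz": 0, "wx": 0, "wy": 0, "wz": 0.238},
  {"fingers": 60, "tx": 0, "ty": 0, "tz": 0, "wx": 0, "wy": 0, "wz": 0.238},
  {"fingers": 60, "tx": 0, "ty": 0, "tz": 0, "wx": 0, "wy": 0, "wz": 0.238},
  {"fingers": 60, "tx": 0, "ty": 0, "tz": 0, "wx": 0, "wy": 0, "wz": 0.238},
  {"fingers": 60, "tx": 0, "ty": 0, "tz": 0, "wx": 0, "wy": 0, "wz": 0.238},
  {"fingers": 60, "tx": 0, "ty": 0, "tz": 0, "wx": 0, "wy": 0, "wz": 0.03},
], grip_force=20)

```text
time_s: 1.88
tool_pos: [0.1721, 0.6526, 0.2386]
orientation: [3.141, 0.0, 0.621]
force: [0.2, -1.2, 0.3]
gripper_width: 0.68
finger_force: 0.0
```

```bash
python3 -c "
from h import *
go((.673,.061,.16),(.673,.061,.092),(.714,.003,.092))"
```

```text
t 1.88 pos [0.1721 0.6526 0.2386] rpy [3.1415e+00 2.0000e-04 6.2140e-01] F [ 0.2 -1.2  0.3] w 59.9 ff 0.0
 to [0.673 0.061 0.16 ] units [ 3.14 38.63  3.93]
 to [0.673 0.061 0.092] units [ 0.  -0.   3.4]
 to [0.714 0.003 0.092] units [-0.02  3.55  0.  ]
```

>>> carry_out([
  {"fingers": 60, "tx": 0.08, "ty": 1, "tz": 0, "wx": 0, "wy": 0, "wz": 0},
  {"fingers": 60, "tx": 0.08, "ty": 1, "tz": 0, "wx": 0, "wy": 0, "wz": 0},
  {"fingers": 60, "tx": 0.08, "ty": 1, "tz": 0, "wx": 0, "wy": 0, "wz": 0},
  {"fingers": 60, "tx": 0.08, "ty": 1, "tz": 0, "wx": 0, "wy": 0, "wz": 0},
  {"fingers": 60, "tx": 0.08, "ty": 1, "tz": 0, "wx": 0, "wy": 0, "wz": 0},
  {"fingers": 60, "tx": 0.08, "ty": 1, "tz": 0, "wx": 0, "wy": 0, "wz": 0},
  {"fingers": 60, "tx": 0.08, "ty": 1, "tz": 0, "wx": 0, "wy": 0, "wz": 0},
  {"fingers": 60, "tx": 0.08, "ty": 1, "tz": 0, "wx": 0, "wy": 0, "wz": 0},
  {"fingers": 60, "tx": 0.08, "ty": 1, "tz": 0, "wx": 0, "wy": 0, "wz": 0},
  {"fingers": 60, "tx": 0.08, "ty": 1, "tz": 0, "wx": 0, "wy": 0, "wz": 0},
  {"fingers": 60, "tx": 0.08, "ty": 1, "tz": 0, "wx": 0, "wy": 0, "wz": 0},
  {"fingers": 60, "tx": 0.08, "ty": 1, "tz": 0, "wx": 0, "wy": 0, "wz": 0},
  {"fingers": 60, "tx": 0.08, "ty": 1, "tz": 0, "wx": 0, "wy": 0, "wz": 0},
  {"fingers": 60, "tx": 0.08, "ty": 1, "tz": 0, "wx": 0, "wy": 0, "wz": 0},
  {"fingers": 60, "tx": 0.08, "ty": 1, "tz": 0, "wx": 0, "wy": 0, "wz": 0},
  {"fingers": 60, "tx": 0.08, "ty": 1, "tz": 0, "wx": 0, "wy": 0, "wz": 0},
  {"fingers": 60, "tx": 0.08, "ty": 1, "tz": 0, "wx": 0, "wy": 0, "wz": 0},
  {"fingers": 60, "tx": 0.08, "ty": 1, "tz": 0, "wx": 0, "wy": 0, "wz": 0},
  {"fingers": 60, "tx": 0.08, "ty": 1, "tz": 0, "wx": 0, "wy": 0, "wz": 0},
  {"fingers": 60, "tx": 0.08, "ty": 1, "tz": 0, "wx": 0, "wy": 0, "wz": 0},
])

```text
time_s: 3.55
tool_pos: [0.4326, 0.3462, 0.2388]
orientation: [-3.142, -0.0, 0.628]
force: [0.3, 0.3, -1.0]
gripper_width: 0.68
finger_force: 0.0
```

>>> carry_out([
  {"fingers": 60, "tx": 0.08, "ty": 1, "tz": 0, "wx": 0, "wy": 0, "wz": 0},
  {"fingers": 60, "tx": 0.08, "ty": 1, "tz": 0, "wx": 0, "wy": 0, "wz": 0},
  {"fingers": 60, "tx": 0.08, "ty": 1, "tz": 0, "wx": 0, "wy": 0, "wz": 0},
  {"fingers": 60, "tx": 0.08, "ty": 1, "tz": 0, "wx": 0, "wy": 0, "wz": 0},
  {"fingers": 60, "tx": 0.08, "ty": 1, "tz": 0, "wx": 0, "wy": 0, "wz": 0},
  {"fingers": 60, "tx": 0.08, "ty": 1, "tz": 0, "wx": 0, "wy": 0, "wz": 0},
  {"fingers": 60, "tx": 0.08, "ty": 1, "tz": 0, "wx": 0, "wy": 0, "wz": 0},
  {"fingers": 60, "tx": 0.08, "ty": 1, "tz": 0, "wx": 0, "wy": 0, "wz": 0},
  {"fingers": 60, "tx": 0.08, "ty": 1, "tz": 0, "wx": 0, "wy": 0, "wz": 0},
  {"fingers": 60, "tx": 0.08, "ty": 1, "tz": 0, "wx": 0, "wy": 0, "wz": 0},
  {"fingers": 60, "tx": 0.08, "ty": 1, "tz": 0, "wx": 0, "wy": 0, "wz": 0},
  {"fingers": 60, "tx": 0.08, "ty": 1, "tz": 0, "wx": 0, "wy": 0, "wz": 0},
  {"fingers": 60, "tx": 0.08, "ty": 1, "tz": 0.5, "wx": 0, "wy": 0, "wz": 0},
  {"fingers": 60, "tx": 0.08, "ty": 1, "tz": 0.5, "wx": 0, "wy": 0, "wz": 0},
  {"fingers": 60, "tx": 0.08, "ty": 1, "tz": 0.5, "wx": 0, "wy": 0, "wz": 0},
  {"fingers": 60, "tx": 0.08, "ty": 1, "tz": 0.5, "wx": 0, "wy": 0, "wz": 0},
  {"fingers": 60, "tx": 0.08, "ty": 1, "tz": 0.5, "wx": 0, "wy": 0, "wz": 0},
  {"fingers": 60, "tx": 0, "ty": 1, "tz": 0.5, "wx": 0, "wy": 0, "wz": 0},
  {"fingers": 60, "tx": 0, "ty": 0.6, "tz": 0.5, "wx": 0, "wy": 0, "wz": 0},
  {"fingers": 60, "tx": 0, "ty": 0, "tz": 0.4, "wx": 0, "wy": 0, "wz": 0},
])

```text
time_s: 5.22
tool_pos: [0.6727, 0.0593, 0.1596]
orientation: [3.141, 0.0, 0.625]
force: [0.8, -0.2, 0.9]
gripper_width: 0.68
finger_force: 0.0
```

```bash
python3 -c "
from h import *
go((.673,.061,.15),(.673,.061,.092),(.714,.003,.092))
snap('scene','s1')
im=cv2.imread('pics/s1.png');cv2.imwrite('pics/s1c.png',cv2.resize(im[180:380,220:420],None,fx=2.5,fy=2.5,interpolation=cv2.INTER_CUBIC))"
```

```text
t 5.22 pos [0.6727 0.0593 0.1596] rpy [3.1412e+00 4.0000e-04 6.2460e-01] F [ 0.8 -0.2  0.9] w 59.9 ff 0.0
 to [0.673 0.061 0.15 ] units [ 0.06 -0.06  0.48]
 to [0.673 0.061 0.092] units [ 0.  -0.   2.9]
 to [0.714 0.003 0.092] units [-0.03  3.55  0.  ]
```

View pics/s1c.png

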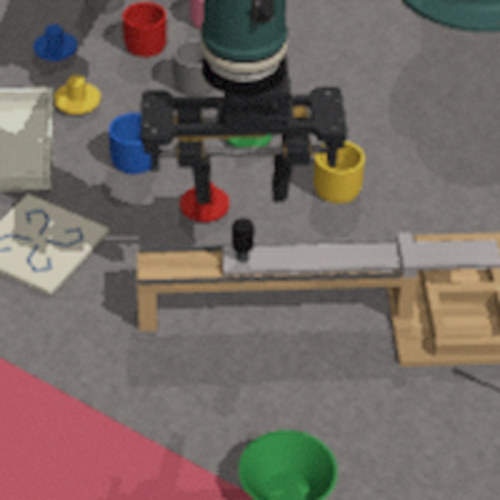

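The scene crop shows the fingers straddling the black knob at crop (243,240). I'll descend, grip and draw the bolt back.

>>> carry_out([
  {"fingers": 60, "tx": 0.05, "ty": -0.05, "tz": 0.6, "wx": 0, "wy": 0, "wz": 0},
  {"fingers": 60, "tx": 0, "ty": 0, "tz": 0.7, "wx": 0, "wy": 0, "wz": 0},
  {"fingers": 60, "tx": 0, "ty": 0, "tz": 0.7, "wx": 0, "wy": 0, "wz": 0},
  {"fingers": 60, "tx": 0, "ty": 0, "tz": 0.7, "wx": 0, "wy": 0, "wz": 0},
  {"fingers": 60, "tx": 0, "ty": 0, "tz": 0.6, "wx": 0, "wy": 0, "wz": 0},
  {"fingers": 10, "tx": 0, "ty": 0, "tz": 0, "wx": 0, "wy": 0, "wz": 0},
  {"fingers": 10, "tx": 0, "ty": 0, "tz": 0, "wx": 0, "wy": 0, "wz": 0},
  {"fingers": 10, "tx": 0, "ty": 0, "tz": 0, "wx": 0, "wy": 0, "wz": 0},
  {"fingers": 10, "tx": 0, "ty": 0, "tz": 0, "wx": 0, "wy": 0, "wz": 0},
  {"fingers": 10, "tx": 0, "ty": 0, "tz": 0, "wx": 0, "wy": 0, "wz": 0},
  {"fingers": 10, "tx": 0, "ty": 0, "tz": 0, "wx": 0, "wy": 0, "wz": 0},
])

```text
time_s: 6.18
tool_pos: [0.6728, 0.0626, 0.0958]
orientation: [3.14, -0.002, 0.625]
force: [0.7, -0.2, 1.5]
gripper_width: 0.249
finger_force: 0.7
```

>>> carry_out([
  {"fingers": 10, "tx": 0, "ty": 0.4, "tz": 0, "wx": 0, "wy": 0, "wz": 0},
  {"fingers": 10, "tx": 0, "ty": 0.4, "tz": 0, "wx": 0, "wy": 0, "wz": 0},
  {"fingers": 10, "tx": 0, "ty": 0.4, "tz": 0, "wx": 0, "wy": 0, "wz": 0},
  {"fingers": 10, "tx": 0, "ty": 0.4, "tz": 0, "wx": 0, "wy": 0, "wz": 0},
  {"fingers": 10, "tx": 0, "ty": 0.4, "tz": 0, "wx": 0, "wy": 0, "wz": 0},
  {"fingers": 10, "tx": 0, "ty": 0.4, "tz": 0, "wx": 0, "wy": 0, "wz": 0},
  {"fingers": 10, "tx": 0, "ty": 0.4, "tz": 0, "wx": 0, "wy": 0, "wz": 0},
  {"fingers": 10, "tx": 0, "ty": 0.4, "tz": 0, "wx": 0, "wy": 0, "wz": 0},
  {"fingers": 10, "tx": 0, "ty": 0.3, "tz": 0, "wx": 0, "wy": 0, "wz": 0},
  {"fingers": 10, "tx": 0, "ty": 0.1, "tz": 0, "wx": 0, "wy": 0, "wz": 0},
  {"fingers": 10, "tx": 0, "ty": 0, "tz": 0, "wx": 0, "wy": 0, "wz": 0},
])

```text
time_s: 7.1
tool_pos: [0.7145, 0.0046, 0.0957]
orientation: [-3.139, -0.001, 0.624]
force: [-4.2, 4.9, 7.5]
gripper_width: 0.243
finger_force: 20.0
```

```bash
python3 -c "
from h import *
go((.714,.003,.092))"
```

```text
t 7.1 pos [0.7145 0.0046 0.0957] rpy [-3.1393e+00 -8.0000e-04  6.2370e-01] F [-4.2  4.9  7.5] w 21.4 ff 20.0
 to [0.714 0.003 0.092] units [-0.06  0.05  0.19]
```

>>> carry_out([
  {"fingers": 10, "tx": 0, "ty": 0.1, "tz": -0.15, "wx": 0, "wy": 0, "wz": 0},
  {"fingers": 10, "tx": 0, "ty": 0.1, "tz": 0, "wx": 0, "wy": 0, "wz": 0},
  {"fingers": 10, "tx": 0, "ty": 0, "tz": 0, "wx": 0, "wy": 0, "wz": 0},
  {"fingers": 10, "tx": 0, "ty": 0, "tz": 0, "wx": 0, "wy": 0, "wz": 0},
])

```text
time_s: 7.43
tool_pos: [0.7144, 0.0045, 0.0958]
orientation: [-3.133, 0.001, 0.624]
force: [-4.9, 13.5, 0.2]
gripper_width: 0.239
finger_force: 20.1
```

```bash
python3 -c "
from h import *
go((.714,.003,.092))"
```

```text
t 7.43 pos [0.7144 0.0045 0.0958] rpy [-3.1334e+00  1.1000e-03  6.2420e-01] F [-4.9 13.5  0.2] w 21.1 ff 20.1
 to [0.714 0.003 0.092] units [-0.06  0.05  0.19]
```

The bolt is at its back stop; the joint reading is consistent with q = 0. Next I release, go to the yellow tub, and use a two-way squeeze as calibration.

>>> carry_out([
  {"fingers": 44, "tx": 0, "ty": -0.2, "tz": 0, "wx": 0, "wy": 0, "wz": 0},
  {"fingers": 44, "tx": 0, "ty": 0, "tz": 0, "wx": 0, "wy": 0, "wz": 0},
  {"fingers": 44, "tx": 0, "ty": 0, "tz": 0, "wx": 0, "wy": 0, "wz": 0},
  {"fingers": 44, "tx": 0, "ty": 0, "tz": 0, "wx": 0, "wy": 0, "wz": 0},
  {"fingers": 44, "tx": 0, "ty": 0, "tz": -1, "wx": 0, "wy": 0, "wz": 0},
  {"fingers": 44, "tx": 0, "ty": 0, "tz": -1, "wx": 0, "wy": 0, "wz": 0},
  {"fingers": 80, "tx": -0.9, "ty": -0.9, "tz": -0.5, "wx": 0, "wy": 0, "wz": 0},
  {"fingers": 80, "tx": -0.9, "ty": -0.9, "tz": 0, "wx": 0, "wy": 0, "wz": 0},
  {"fingers": 80, "tx": -0.9, "ty": -0.9, "tz": 0, "wx": 0, "wy": 0, "wz": 0},
  {"fingers": 80, "tx": -0.9, "ty": -0.9, "tz": 0, "wx": 0, "wy": 0, "wz": 0},
  {"fingers": 80, "tx": -0.9, "ty": -0.9, "tz": 0, "wx": 0, "wy": 0, "wz": 0},
  {"fingers": 80, "tx": -0.9, "ty": -0.9, "tz": 0, "wx": 0, "wy": 0, "wz": 0},
  {"fingers": 80, "tx": -0.9, "ty": -0.9, "tz": 0, "wx": 0, "wy": 0, "wz": 0},
  {"fingers": 80, "tx": -0.9, "ty": -0.9, "tz": 0.5, "wx": 0, "wy": 0, "wz": 0},
  {"fingers": 80, "tx": -0.9, "ty": -0.9, "tz": 0.5, "wx": 0, "wy": 0, "wz": 0},
  {"fingers": 80, "tx": -0.9, "ty": -0.9, "tz": 0.5, "wx": 0, "wy": 0, "wz": 0},
  {"fingers": 80, "tx": 0, "ty": -0.4, "tz": 0.5, "wx": 0, "wy": 0, "wz": 0},
  {"fingers": 80, "tx": 0, "ty": 0, "tz": 0, "wx": 0, "wy": 0, "wz": 0},
])

```text
time_s: 8.93
tool_pos: [0.4557, 0.0515, 0.1058]
orientation: [-3.14, 0.003, 0.625]
force: [0.5, 0.3, 0.6]
gripper_width: 0.908
finger_force: 0.0
```

```bash
python3 -c "
from h import *
go((.457,.0517,.1),(.457,.0517,.024))"
```

```text
t 8.93 pos [0.4557 0.0515 0.1058] rpy [-3.14e+00  2.60e-03  6.25e-01] F [0.5 0.3 0.6] w 80.0 ff 0.0
 to [0.457  0.0517 0.1   ] units [0.06 0.03 0.29]
 to [0.457  0.0517 0.024 ] units [0.01 0.01 3.8 ]
```

>>> carry_out([
  {"fingers": 80, "tx": 0.06, "ty": 0.03, "tz": 0.8, "wx": 0, "wy": 0, "wz": 0},
  {"fingers": 80, "tx": 0, "ty": 0, "tz": 0.8, "wx": 0, "wy": 0, "wz": 0},
  {"fingers": 80, "tx": 0, "ty": 0, "tz": 0.9, "wx": 0, "wy": 0, "wz": 0},
  {"fingers": 80, "tx": 0, "ty": 0, "tz": 0.9, "wx": 0, "wy": 0, "wz": 0},
  {"fingers": 80, "tx": 0, "ty": 0, "tz": 0.7, "wx": 0, "wy": 0, "wz": 0},
  {"fingers": 80, "tx": 0, "ty": 0, "tz": 0, "wx": 0, "wy": 0, "wz": 0},
  {"fingers": 50, "tx": 0, "ty": 0, "tz": 0, "wx": 0, "wy": 0, "wz": 0},
  {"fingers": 50, "tx": 0, "ty": 0, "tz": 0, "wx": 0, "wy": 0, "wz": 0},
  {"fingers": 50, "tx": 0, "ty": 0, "tz": 0, "wx": 0, "wy": 0, "wz": 0},
  {"fingers": 50, "tx": 0, "ty": 0, "tz": 0, "wx": 0, "wy": 0, "wz": 0},
  {"fingers": 50, "tx": 0, "ty": 0, "tz": 0, "wx": 0, "wy": 0, "wz": 0},
  {"fingers": 80, "tx": 0, "ty": 0, "tz": 0, "wx": 0, "wy": 0, "wz": 0},
  {"fingers": 80, "tx": 0, "ty": 0, "tz": 0, "wx": 0, "wy": 0, "wz": 0},
  {"fingers": 80, "tx": 0, "ty": 0, "tz": 0, "wx": 0, "wy": 0, "wz": 0},
  {"fingers": 80, "tx": 0, "ty": 0, "tz": 0, "wx": 0, "wy": 0, "wz": 0},
], grip_force=6)

```text
time_s: 10.18
tool_pos: [0.4593, 0.0516, 0.0257]
orientation: [3.142, 0.0, 0.625]
force: [0.5, -0.8, 0.2]
gripper_width: 0.896
finger_force: 0.0
```

>>> carry_out([
  {"fingers": 80, "tx": 0, "ty": 0, "tz": 0, "wx": 0, "wy": 0, "wz": -0.236},
  {"fingers": 80, "tx": 0, "ty": 0, "tz": 0, "wx": 0, "wy": 0, "wz": -0.236},
  {"fingers": 80, "tx": 0, "ty": 0, "tz": 0, "wx": 0, "wy": 0, "wz": -0.236},
  {"fingers": 80, "tx": 0, "ty": 0, "tz": 0, "wx": 0, "wy": 0, "wz": -0.236},
  {"fingers": 80, "tx": 0, "ty": 0, "tz": 0, "wx": 0, "wy": 0, "wz": -0.236},
  {"fingers": 80, "tx": 0, "ty": 0, "tz": 0, "wx": 0, "wy": 0, "wz": -0.236},
  {"fingers": 80, "tx": 0, "ty": 0, "tz": 0, "wx": 0, "wy": 0, "wz": -0.236},
  {"fingers": 80, "tx": 0, "ty": 0, "tz": 0, "wx": 0, "wy": 0, "wz": -0.236},
  {"fingers": 80, "tx": 0, "ty": 0, "tz": 0, "wx": 0, "wy": 0, "wz": -0.236},
  {"fingers": 80, "tx": 0, "ty": 0, "tz": 0, "wx": 0, "wy": 0, "wz": -0.236},
  {"fingers": 80, "tx": 0, "ty": 0, "tz": 0, "wx": 0, "wy": 0, "wz": -0.236},
  {"fingers": 80, "tx": 0, "ty": 0, "tz": 0, "wx": 0, "wy": 0, "wz": -0.236},
  {"fingers": 80, "tx": 0, "ty": 0, "tz": 0, "wx": 0, "wy": 0, "wz": -0.168},
  {"fingers": 50, "tx": 0, "ty": 0, "tz": 0, "wx": 0, "wy": 0, "wz": 0},
  {"fingers": 50, "tx": 0, "ty": 0, "tz": 0, "wx": 0, "wy": 0, "wz": 0},
  {"fingers": 50, "tx": 0, "ty": 0, "tz": 0, "wx": 0, "wy": 0, "wz": 0},
  {"fingers": 50, "tx": 0, "ty": 0, "tz": 0, "wx": 0, "wy": 0, "wz": 0},
  {"fingers": 50, "tx": 0, "ty": 0, "tz": 0, "wx": 0, "wy": 0, "wz": 0},
])

```text
time_s: 11.68
tool_pos: [0.4592, 0.0515, 0.0256]
orientation: [-3.141, -0.0, 2.195]
force: [-0.5, -0.6, 0.5]
gripper_width: 0.647
finger_force: 6.0
```

```bash
python3 - <<'E'
from h import *
go()
ct,cs=camera('top'),camera('scene')
p0=get_obs()['tool_pos']
for c in (cs,ct):
    e=proj(c,[p0[0],p0[1],.025])[0]; bs=blobs(c,'yellow'); b=min(bs,key=lambda b:np.linalg.norm(b[1]-e)); print(locate(c,b,'tub',0))
E
```

```text
t 11.68 pos [0.4592 0.0515 0.0256] rpy [-3.1410e+00 -3.0000e-04  2.1948e+00] F [-0.5 -0.6  0.5] w 57.0 ff 6.0
(array([0.48279037, 0.05818571]), 257, 468.75)
(array([ 0.49833856, -0.28135523]), 422, 511.5)
```

>>> carry_out([
  {"fingers": 80, "tx": 0, "ty": 0, "tz": 0, "wx": 0, "wy": 0, "wz": 0},
  {"fingers": 80, "tx": 0, "ty": 0, "tz": 0, "wx": 0, "wy": 0, "wz": 0},
  {"fingers": 80, "tx": 0, "ty": 0, "tz": 0, "wx": 0, "wy": 0, "wz": 0},
  {"fingers": 80, "tx": 0, "ty": 0, "tz": 0, "wx": 0, "wy": 0, "wz": 0},
  {"fingers": 80, "tx": 0, "ty": 0, "tz": -1, "wx": 0, "wy": 0, "wz": 0},
  {"fingers": 80, "tx": 0, "ty": 0, "tz": -1, "wx": 0, "wy": 0, "wz": 0},
  {"fingers": 80, "tx": 0, "ty": 0, "tz": -1, "wx": 0, "wy": 0, "wz": 0},
  {"fingers": 80, "tx": 1, "ty": 0, "tz": -1, "wx": 0, "wy": 0, "wz": 0},
  {"fingers": 80, "tx": 1, "ty": 0, "tz": -1, "wx": 0, "wy": 0, "wz": 0},
  {"fingers": 80, "tx": 1, "ty": 0, "tz": -1, "wx": 0, "wy": 0, "wz": 0},
  {"fingers": 80, "tx": 1, "ty": 0, "tz": 0, "wx": 0, "wy": 0, "wz": 0},
  {"fingers": 80, "tx": 1, "ty": 0, "tz": 0, "wx": 0, "wy": 0, "wz": 0},
  {"fingers": 80, "tx": 1, "ty": 0, "tz": 0, "wx": 0, "wy": 0, "wz": 0},
  {"fingers": 80, "tx": 1, "ty": 0, "tz": 0, "wx": 0, "wy": 0, "wz": 0},
  {"fingers": 80, "tx": 1, "ty": 0, "tz": 0, "wx": 0, "wy": 0, "wz": 0},
  {"fingers": 80, "tx": 1, "ty": 0, "tz": 0, "wx": 0, "wy": 0, "wz": 0},
  {"fingers": 80, "tx": 0, "ty": 0, "tz": 0, "wx": 0, "wy": 0, "wz": 0},
])

```text
time_s: 13.2
tool_pos: [0.3526, 0.1993, 0.1457]
orientation: [3.142, -0.001, 2.198]
force: [-0.8, 0.7, 0.0]
gripper_width: 0.906
finger_force: 0.0
```

```bash
cat >> h.py <<'E'
def find(col,k,xy,z0=0,names=('top','scene')):
    out=[]
    for n in names:
        c=camera(n); e=proj(c,[*xy,z0+.02])[0]; bs=blobs(c,col)
        if not bs: print(col,k,n,'none'); continue
        b=min(bs,key=lambda b:np.linalg.norm(b[1]-e)); p,m,A=locate(c,b,k,z0); print(col,k,n,p.round(4),m,round(A)); out.append(p)
    return out
E
python3 - <<'E'
from h import *
go((.4592,.0515,.18))
find('yellow','tub',(.4592,.0515)); find('blue','tub',(.546,-.169)); find('red','lid',(.571,-.053))
E
```

```text
t 13.2 pos [0.3526 0.1993 0.1457] rpy [ 3.1415e+00 -1.2000e-03  2.1982e+00] F [-0.8  0.7  0. ] w 79.9 ff 0.0
 to [0.4592 0.0515 0.18  ] units [-9.11 -0.02 -1.73]
yellow tub top [0.4598 0.0523] 465 458
yellow tub scene [0.4629 0.0519] 459 460
blue tub top [ 0.5447 -0.1691] 480 488
blue tub scene [ 0.5485 -0.1687] 408 442
red lid top [ 0.5692 -0.0538] 374 413
red lid scene [ 0.5739 -0.0534] 225 274
```

The top camera reads the tub within 1 mm of the squeezed centre, so I trust the top camera. Next I fetch the yellow tub and carry it to bay2.

>>> carry_out([
  {"fingers": 80, "tx": -1, "ty": 0, "tz": 0, "wx": 0, "wy": 0, "wz": 0},
  {"fingers": 80, "tx": -1, "ty": 0, "tz": 0, "wx": 0, "wy": 0, "wz": 0},
  {"fingers": 80, "tx": -1, "ty": 0, "tz": 0, "wx": 0, "wy": 0, "wz": 0},
  {"fingers": 80, "tx": -1, "ty": 0, "tz": 0, "wx": 0, "wy": 0, "wz": 0},
  {"fingers": 80, "tx": -1, "ty": 0, "tz": 0, "wx": 0, "wy": 0, "wz": 0},
  {"fingers": 80, "tx": -1, "ty": 0, "tz": 0, "wx": 0, "wy": 0, "wz": 0},
  {"fingers": 80, "tx": -1, "ty": 0, "tz": 0, "wx": 0, "wy": 0, "wz": 0},
  {"fingers": 80, "tx": -1, "ty": 0, "tz": 0, "wx": 0, "wy": 0, "wz": 0},
  {"fingers": 80, "tx": -1, "ty": 0, "tz": 0, "wx": 0, "wy": 0, "wz": 0},
  {"fingers": 80, "tx": -0.1, "ty": 0, "tz": 1, "wx": 0, "wy": 0, "wz": 0},
  {"fingers": 80, "tx": 0, "ty": 0, "tz": 1, "wx": 0, "wy": 0, "wz": 0},
  {"fingers": 80, "tx": 0, "ty": 0, "tz": 1, "wx": 0, "wy": 0, "wz": 0},
  {"fingers": 80, "tx": 0, "ty": 0, "tz": 1, "wx": 0, "wy": 0, "wz": 0},
  {"fingers": 80, "tx": 0, "ty": 0, "tz": 1, "wx": 0, "wy": 0, "wz": 0},
  {"fingers": 80, "tx": 0, "ty": 0, "tz": 1, "wx": 0, "wy": 0, "wz": 0},
  {"fingers": 50, "tx": 0, "ty": 0, "tz": 0, "wx": 0, "wy": 0, "wz": 0},
  {"fingers": 50, "tx": 0, "ty": 0, "tz": 0, "wx": 0, "wy": 0, "wz": 0},
  {"fingers": 50, "tx": 0, "ty": 0, "tz": 0, "wx": 0, "wy": 0, "wz": 0},
  {"fingers": 50, "tx": 0, "ty": 0, "tz": 0, "wx": 0, "wy": 0, "wz": 0},
  {"fingers": 50, "tx": 0, "ty": 0, "tz": 0, "wx": 0, "wy": 0, "wz": 0},
], grip_force=15)

```text
time_s: 15.17
tool_pos: [0.4619, 0.0499, 0.027]
orientation: [3.14, 0.001, 2.196]
force: [0.1, 0.4, -1.0]
gripper_width: 0.637
finger_force: 15.0
```

>>> carry_out([
  {"fingers": 50, "tx": 0, "ty": 0, "tz": -1, "wx": 0, "wy": 0, "wz": 0},
  {"fingers": 50, "tx": 0, "ty": 0, "tz": -1, "wx": 0, "wy": 0, "wz": 0},
  {"fingers": 50, "tx": 0, "ty": 0, "tz": -1, "wx": 0, "wy": 0, "wz": 0.236},
  {"fingers": 50, "tx": 0, "ty": 0, "tz": -1, "wx": 0, "wy": 0, "wz": 0.236},
  {"fingers": 50, "tx": 0, "ty": 0, "tz": -1, "wx": 0, "wy": 0, "wz": 0.236},
  {"fingers": 50, "tx": 0, "ty": 0, "tz": -1, "wx": 0, "wy": 0, "wz": 0.236},
  {"fingers": 50, "tx": 0, "ty": 0, "tz": 0, "wx": 0, "wy": 0, "wz": 0.236},
  {"fingers": 50, "tx": 0, "ty": 0, "tz": 0, "wx": 0, "wy": 0, "wz": 0.236},
  {"fingers": 50, "tx": 0, "ty": 0, "tz": 0, "wx": 0, "wy": 0, "wz": 0.236},
  {"fingers": 50, "tx": 0, "ty": 0, "tz": 0, "wx": 0, "wy": 0, "wz": 0.236},
  {"fingers": 50, "tx": 0, "ty": 0, "tz": 0, "wx": 0, "wy": 0, "wz": 0.236},
  {"fingers": 50, "tx": 0, "ty": 0, "tz": 0, "wx": 0, "wy": 0, "wz": 0.236},
  {"fingers": 50, "tx": 0, "ty": 0, "tz": 0, "wx": 0, "wy": 0, "wz": 0.236},
  {"fingers": 50, "tx": 0, "ty": 0, "tz": 0, "wx": 0, "wy": 0, "wz": 0.236},
  {"fingers": 50, "tx": 0, "ty": 0, "tz": 0, "wx": 0, "wy": 0, "wz": 0.171},
  {"fingers": 50, "tx": 0, "ty": 0, "tz": 0, "wx": 0, "wy": 0, "wz": 0},
])

```text
time_s: 16.5
tool_pos: [0.4609, 0.0501, 0.1466]
orientation: [3.141, -0.001, 0.621]
force: [0.2, -0.1, -1.3]
gripper_width: 0.638
finger_force: 15.0
```

>>> carry_out([
  {"fingers": 50, "tx": 0.7, "ty": -1, "tz": 0, "wx": 0, "wy": 0, "wz": 0},
  {"fingers": 50, "tx": 0.7, "ty": -1, "tz": 0, "wx": 0, "wy": 0, "wz": 0},
  {"fingers": 50, "tx": 0.7, "ty": -1, "tz": 0, "wx": 0, "wy": 0, "wz": 0},
  {"fingers": 50, "tx": 0.7, "ty": -1, "tz": 0, "wx": 0, "wy": 0, "wz": 0},
  {"fingers": 50, "tx": 0.7, "ty": -1, "tz": 0, "wx": 0, "wy": 0, "wz": 0},
  {"fingers": 50, "tx": 0.7, "ty": -1, "tz": 0, "wx": 0, "wy": 0, "wz": 0},
  {"fingers": 50, "tx": 0.7, "ty": -1, "tz": 0, "wx": 0, "wy": 0, "wz": 0},
  {"fingers": 50, "tx": 0.7, "ty": -1, "tz": 0, "wx": 0, "wy": 0, "wz": 0},
  {"fingers": 50, "tx": 0.7, "ty": -1, "tz": 0, "wx": 0, "wy": 0, "wz": 0},
  {"fingers": 50, "tx": 0.6, "ty": -0.9, "tz": 0, "wx": 0, "wy": 0, "wz": 0},
  {"fingers": 50, "tx": 0, "ty": 0, "tz": 0, "wx": 0, "wy": 0, "wz": 0},
  {"fingers": 50, "tx": 0, "ty": 0, "tz": 0, "wx": 0, "wy": 0, "wz": 0},
])

```text
time_s: 17.5
tool_pos: [0.457, 0.2922, 0.1461]
orientation: [3.141, -0.0, 0.628]
force: [0.1, -1.1, -0.8]
gripper_width: 0.636
finger_force: 15.0
```

```bash
python3 - <<'E'
from h import *
go((.4554,.2941,.033))
find('blue','tub',(.546,-.169)); find('red','tub',(.358,-.289))
E
```

```text
t 17.5 pos [0.457  0.2922 0.1461] rpy [ 3.1413e+00 -4.0000e-04  6.2780e-01] F [ 0.1 -1.1 -0.8] w 56.0 ff 15.0
 to [0.4554 0.2941 0.033 ] units [-0.01 -0.13  5.66]
blue tub top [ 0.5447 -0.169 ] 479 487
blue tub scene [ 0.5485 -0.1687] 408 442
red tub top [ 0.3583 -0.2885] 487 524
red tub scene [ 0.363  -0.2879] 308 367
```

>>> carry_out([
  {"fingers": 50, "tx": -0.1, "ty": -0.13, "tz": 1, "wx": 0, "wy": 0, "wz": 0},
  {"fingers": 50, "tx": 0, "ty": 0, "tz": 1, "wx": 0, "wy": 0, "wz": 0},
  {"fingers": 50, "tx": 0, "ty": 0, "tz": 1, "wx": 0, "wy": 0, "wz": 0},
  {"fingers": 50, "tx": 0, "ty": 0, "tz": 0.6, "wx": 0, "wy": 0, "wz": 0},
  {"fingers": 50, "tx": 0, "ty": 0, "tz": 0.5, "wx": 0, "wy": 0, "wz": 0},
  {"fingers": 50, "tx": 0, "ty": 0, "tz": 0.5, "wx": 0, "wy": 0, "wz": 0},
  {"fingers": 50, "tx": 0, "ty": 0, "tz": 0.5, "wx": 0, "wy": 0, "wz": 0},
  {"fingers": 50, "tx": 0, "ty": 0, "tz": 0.35, "wx": 0, "wy": 0, "wz": 0},
  {"fingers": 50, "tx": 0, "ty": 0, "tz": 0, "wx": 0, "wy": 0, "wz": 0},
])

```text
time_s: 18.45
tool_pos: [0.454, 0.2922, 0.0357]
orientation: [-3.142, 0.0, 0.623]
force: [1.2, 0.1, -1.4]
gripper_width: 0.641
finger_force: 15.0
```

```bash
python3 - <<'E'
from h import *
go((.4554,.2941,.035),(.4554,.2941,.035))
E
```

```text
t 18.45 pos [0.454  0.2922 0.0357] rpy [-3.1416e+00  4.0000e-04  6.2330e-01] F [ 1.2  0.1 -1.4] w 56.4 ff 15.0
 to [0.4554 0.2941 0.035 ] units [ 0.11 -0.04  0.04]
 to [0.4554 0.2941 0.035 ] units [0. 0. 0.]
```

>>> carry_out([
  {"fingers": 66, "tx": 0, "ty": 0, "tz": 0, "wx": 0, "wy": 0, "wz": 0},
  {"fingers": 66, "tx": 0, "ty": 0, "tz": 0, "wx": 0, "wy": 0, "wz": 0},
  {"fingers": 66, "tx": 0, "ty": 0, "tz": 0, "wx": 0, "wy": 0, "wz": 0},
  {"fingers": 66, "tx": 0, "ty": 0, "tz": -0.5, "wx": 0, "wy": 0, "wz": 0},
  {"fingers": 66, "tx": 0, "ty": 0, "tz": -1, "wx": 0, "wy": 0, "wz": 0},
  {"fingers": 80, "tx": 0, "ty": 0, "tz": -1, "wx": 0, "wy": 0, "wz": 0},
  {"fingers": 80, "tx": 0, "ty": 0, "tz": -1, "wx": 0, "wy": 0, "wz": 0},
  {"fingers": 80, "tx": 0, "ty": 0, "tz": -1, "wx": 0, "wy": 0, "wz": 0},
  {"fingers": 80, "tx": 0, "ty": 0, "tz": -1, "wx": 0, "wy": 0, "wz": 0},
  {"fingers": 80, "tx": -0.5, "ty": 1, "tz": 0, "wx": 0, "wy": 0, "wz": 0},
  {"fingers": 80, "tx": -0.5, "ty": 1, "tz": 0, "wx": 0, "wy": 0, "wz": 0},
  {"fingers": 80, "tx": -0.5, "ty": 1, "tz": 0, "wx": 0, "wy": 0, "wz": 0},
  {"fingers": 80, "tx": -0.5, "ty": 1, "tz": 0, "wx": 0, "wy": 0, "wz": 0},
  {"fingers": 80, "tx": -0.5, "ty": 1, "tz": 0, "wx": 0, "wy": 0, "wz": 0},
  {"fingers": 80, "tx": -0.5, "ty": 1, "tz": 0, "wx": 0, "wy": 0, "wz": 0},
  {"fingers": 80, "tx": -0.5, "ty": 1, "tz": 0, "wx": 0, "wy": 0, "wz": 0},
])

```text
time_s: 19.78
tool_pos: [0.4792, 0.1368, 0.1481]
orientation: [3.141, -0.002, 0.624]
force: [-0.2, -0.4, -0.2]
gripper_width: 0.905
finger_force: 0.0
```

>>> carry_out([
  {"fingers": 80, "tx": -0.5, "ty": 1, "tz": 0, "wx": 0, "wy": 0, "wz": 0},
  {"fingers": 80, "tx": -0.5, "ty": 1, "tz": 0, "wx": 0, "wy": 0, "wz": 0},
  {"fingers": 80, "tx": -0.5, "ty": 1, "tz": 0, "wx": 0, "wy": 0, "wz": 0},
  {"fingers": 80, "tx": -0.5, "ty": 1, "tz": 0, "wx": 0, "wy": 0, "wz": 0},
  {"fingers": 80, "tx": -0.5, "ty": 1, "tz": 0, "wx": 0, "wy": 0, "wz": 0},
  {"fingers": 80, "tx": -0.5, "ty": 1, "tz": 0, "wx": 0, "wy": 0, "wz": 0},
  {"fingers": 80, "tx": -0.5, "ty": 1, "tz": 0, "wx": 0, "wy": 0, "wz": 0},
  {"fingers": 80, "tx": -0.5, "ty": 1, "tz": 0, "wx": 0, "wy": 0, "wz": 0},
  {"fingers": 80, "tx": -0.4, "ty": 1, "tz": 0, "wx": 0, "wy": 0, "wz": 0},
  {"fingers": 80, "tx": -0.4, "ty": 1, "tz": 0, "wx": 0, "wy": 0, "wz": 0},
  {"fingers": 80, "tx": -0.4, "ty": 1, "tz": 0, "wx": 0, "wy": 0, "wz": 0},
  {"fingers": 80, "tx": -0.4, "ty": 1, "tz": 0, "wx": 0, "wy": 0, "wz": 0},
  {"fingers": 80, "tx": -0.4, "ty": 1, "tz": 0.5, "wx": 0, "wy": 0, "wz": 0},
  {"fingers": 80, "tx": -0.4, "ty": 1, "tz": 0.5, "wx": 0, "wy": 0, "wz": 0},
  {"fingers": 80, "tx": 0, "ty": 0.4, "tz": 0.5, "wx": 0, "wy": 0, "wz": 0},
  {"fingers": 80, "tx": 0, "ty": 0, "tz": 0.5, "wx": 0, "wy": 0, "wz": 0},
  {"fingers": 80, "tx": 0, "ty": 0, "tz": 0, "wx": 0, "wy": 0, "wz": 0},
  {"fingers": 80, "tx": 0, "ty": 0, "tz": 0, "wx": 0, "wy": 0, "wz": 0},
])

```text
time_s: 21.28
tool_pos: [0.542, -0.1695, 0.1058]
orientation: [-3.139, 0.001, 0.624]
force: [-0.1, -0.3, -0.7]
gripper_width: 0.907
finger_force: 0.0
```

```bash
python3 - <<'E'
from h import *
go((.544,-.17,.105),(.544,-.17,.025))
find('yellow','tub',(.4554,.294),.008)
E
```

```text
t 21.28 pos [ 0.542  -0.1695  0.1058] rpy [-3.1391e+00  1.2000e-03  6.2390e-01] F [-0.1 -0.3 -0.7] w 79.9 ff 0.0
 to [ 0.544 -0.17   0.105] units [0.07 0.08 0.04]
 to [ 0.544 -0.17   0.025] units [0.   0.01 4.  ]
yellow tub top [0.4559 0.2964] 546 545
yellow tub scene [0.4585 0.2944] 524 531
```

>>> carry_out([
  {"fingers": 80, "tx": 0.07, "ty": 0.08, "tz": 0.8, "wx": 0, "wy": 0, "wz": 0},
  {"fingers": 80, "tx": 0, "ty": 0, "tz": 0.8, "wx": 0, "wy": 0, "wz": 0},
  {"fingers": 80, "tx": 0, "ty": 0, "tz": 0.8, "wx": 0, "wy": 0, "wz": 0},
  {"fingers": 80, "tx": 0, "ty": 0, "tz": 0.8, "wx": 0, "wy": 0, "wz": 0},
  {"fingers": 80, "tx": 0, "ty": 0, "tz": 0.8, "wx": 0, "wy": 0, "wz": 0},
  {"fingers": 80, "tx": 0, "ty": 0, "tz": 0, "wx": 0, "wy": 0, "wz": 0},
  {"fingers": 50, "tx": 0, "ty": 0, "tz": 0, "wx": 0, "wy": 0, "wz": 0},
  {"fingers": 50, "tx": 0, "ty": 0, "tz": 0, "wx": 0, "wy": 0, "wz": 0},
  {"fingers": 50, "tx": 0, "ty": 0, "tz": 0, "wx": 0, "wy": 0, "wz": 0},
  {"fingers": 50, "tx": 0, "ty": 0, "tz": 0, "wx": 0, "wy": 0, "wz": 0},
  {"fingers": 50, "tx": 0, "ty": 0, "tz": 0, "wx": 0, "wy": 0, "wz": 0},
])

```text
time_s: 22.3
tool_pos: [0.5463, -0.1715, 0.0282]
orientation: [3.14, -0.002, 0.623]
force: [-0.1, 0.0, 4.3]
gripper_width: 0.64
finger_force: 15.0
```

```bash
python3 - <<'E'
from h import *
go((.544,-.17,.145),(.5046,.2259,.145))
E
```

```text
t 22.3 pos [ 0.5463 -0.1715  0.0282] rpy [ 3.1398e+00 -1.5000e-03  6.2330e-01] F [-0.1  0.   4.3] w 56.4 ff 15.0
 to [ 0.544 -0.17   0.145] units [-0.04 -0.12 -5.84]
 to [0.5046 0.2259 0.145 ] units [ 9.960e+00 -1.722e+01 -1.000e-02]
```

>>> carry_out([
  {"fingers": 50, "tx": 0, "ty": 0, "tz": -1, "wx": 0, "wy": 0, "wz": 0},
  {"fingers": 50, "tx": 0, "ty": 0, "tz": -1, "wx": 0, "wy": 0, "wz": 0},
  {"fingers": 50, "tx": 0, "ty": 0, "tz": -1, "wx": 0, "wy": 0, "wz": 0},
  {"fingers": 50, "tx": 0.2, "ty": -0.5, "tz": -1, "wx": 0, "wy": 0, "wz": 0},
  {"fingers": 50, "tx": 0.5, "ty": -1, "tz": -1, "wx": 0, "wy": 0, "wz": 0},
  {"fingers": 50, "tx": 0.5, "ty": -1, "tz": -1, "wx": 0, "wy": 0, "wz": 0},
  {"fingers": 50, "tx": 0.6, "ty": -1, "tz": 0, "wx": 0, "wy": 0, "wz": 0},
  {"fingers": 50, "tx": 0.6, "ty": -1, "tz": 0, "wx": 0, "wy": 0, "wz": 0},
  {"fingers": 50, "tx": 0.6, "ty": -1, "tz": 0, "wx": 0, "wy": 0, "wz": 0},
  {"fingers": 50, "tx": 0.6, "ty": -1, "tz": 0, "wx": 0, "wy": 0, "wz": 0},
  {"fingers": 50, "tx": 0.6, "ty": -1, "tz": 0, "wx": 0, "wy": 0, "wz": 0},
  {"fingers": 50, "tx": 0.6, "ty": -1, "tz": 0, "wx": 0, "wy": 0, "wz": 0},
  {"fingers": 50, "tx": 0.6, "ty": -1, "tz": 0, "wx": 0, "wy": 0, "wz": 0},
  {"fingers": 50, "tx": 0.6, "ty": -1, "tz": 0, "wx": 0, "wy": 0, "wz": 0},
  {"fingers": 50, "tx": 0.6, "ty": -1, "tz": 0, "wx": 0, "wy": 0, "wz": 0},
  {"fingers": 50, "tx": 0.6, "ty": -1, "tz": 0, "wx": 0, "wy": 0, "wz": 0},
  {"fingers": 50, "tx": 0.6, "ty": -1, "tz": 0, "wx": 0, "wy": 0, "wz": 0},
  {"fingers": 50, "tx": 0.6, "ty": -1, "tz": 0, "wx": 0, "wy": 0, "wz": 0},
  {"fingers": 50, "tx": 0.6, "ty": -1, "tz": 0, "wx": 0, "wy": 0, "wz": 0},
  {"fingers": 50, "tx": 0.6, "ty": -1, "tz": 0, "wx": 0, "wy": 0, "wz": 0},
])

```text
time_s: 23.97
tool_pos: [0.5082, 0.2098, 0.1471]
orientation: [3.141, -0.001, 0.623]
force: [0.2, 0.6, -0.3]
gripper_width: 0.639
finger_force: 15.0
```

>>> carry_out([
  {"fingers": 50, "tx": 0.3, "ty": -0.8, "tz": 0, "wx": 0, "wy": 0, "wz": 0},
  {"fingers": 50, "tx": 0, "ty": 0, "tz": 0, "wx": 0, "wy": 0, "wz": 0},
  {"fingers": 50, "tx": 0, "ty": 0, "tz": 0, "wx": 0, "wy": 0, "wz": 0},
])

```text
time_s: 24.22
tool_pos: [0.5037, 0.2256, 0.1469]
orientation: [3.141, 0.0, 0.625]
force: [0.1, 0.4, -0.9]
gripper_width: 0.639
finger_force: 15.0
```

```bash
python3 - <<'E'
from h import *
go((.5046,.2259,.036))
find('yellow','tub',(.4554,.294),.008)
E
```

```text
t 24.22 pos [0.5037 0.2256 0.1469] rpy [3.1411 0.     0.6255] F [ 0.1  0.4 -0.9] w 56.3 ff 15.0
 to [0.5046 0.2259 0.036 ] units [0.04 0.01 5.54]
yellow tub top [0.4472 0.295 ] 284 544
yellow tub scene [0.4583 0.2942] 521 531
```

>>> carry_out([
  {"fingers": 50, "tx": 0.04, "ty": 0, "tz": 1, "wx": 0, "wy": 0, "wz": 0},
  {"fingers": 50, "tx": 0, "ty": 0, "tz": 1, "wx": 0, "wy": 0, "wz": 0},
  {"fingers": 50, "tx": 0, "ty": 0, "tz": 1, "wx": 0, "wy": 0, "wz": 0},
  {"fingers": 50, "tx": 0, "ty": 0, "tz": 0.6, "wx": 0, "wy": 0, "wz": 0},
  {"fingers": 50, "tx": 0, "ty": 0, "tz": 0.5, "wx": 0, "wy": 0, "wz": 0},
  {"fingers": 50, "tx": 0, "ty": 0, "tz": 0.5, "wx": 0, "wy": 0, "wz": 0},
  {"fingers": 50, "tx": 0, "ty": 0, "tz": 0.5, "wx": 0, "wy": 0, "wz": 0},
  {"fingers": 50, "tx": 0, "ty": 0, "tz": 0.4, "wx": 0, "wy": 0, "wz": 0},
  {"fingers": 50, "tx": 0, "ty": 0, "tz": 0, "wx": 0, "wy": 0, "wz": 0},
])

```text
time_s: 25.07
tool_pos: [0.5049, 0.2257, 0.036]
orientation: [3.141, -0.0, 0.623]
force: [0.1, 0.5, -1.3]
gripper_width: 0.64
finger_force: 15.0
```

```bash
python3 - <<'E'
from h import *
go((.5046,.2259,.036))
E
```

```text
t 25.07 pos [0.5049 0.2257 0.036 ] rpy [ 3.1415e+00 -3.0000e-04  6.2330e-01] F [ 0.1  0.5 -1.3] w 56.4 ff 15.0
 to [0.5046 0.2259 0.036 ] units [-0.01 -0.02  0.  ]
```

>>> carry_out([
  {"fingers": 66, "tx": 0, "ty": 0, "tz": 0, "wx": 0, "wy": 0, "wz": 0},
  {"fingers": 66, "tx": 0, "ty": 0, "tz": 0, "wx": 0, "wy": 0, "wz": 0},
  {"fingers": 66, "tx": 0, "ty": 0, "tz": 0, "wx": 0, "wy": 0, "wz": 0},
  {"fingers": 66, "tx": 0, "ty": 0, "tz": -0.5, "wx": 0, "wy": 0, "wz": 0},
  {"fingers": 66, "tx": 0, "ty": 0, "tz": -1, "wx": 0, "wy": 0, "wz": 0},
  {"fingers": 66, "tx": 0, "ty": 0, "tz": -1, "wx": 0, "wy": 0, "wz": 0},
  {"fingers": 78, "tx": 0, "ty": 0, "tz": -1, "wx": 0, "wy": 0, "wz": 0},
  {"fingers": 78, "tx": 0, "ty": 0, "tz": -1, "wx": 0, "wy": 0, "wz": 0},
  {"fingers": 78, "tx": 0, "ty": 0, "tz": -1, "wx": 0, "wy": 0, "wz": 0},
  {"fingers": 78, "tx": -1, "ty": 0.8, "tz": 0, "wx": 0, "wy": 0, "wz": 0},
  {"fingers": 78, "tx": -1, "ty": 0.8, "tz": 0, "wx": 0, "wy": 0, "wz": 0},
  {"fingers": 78, "tx": -1, "ty": 0.8, "tz": 0, "wx": 0, "wy": 0, "wz": 0},
  {"fingers": 78, "tx": -1, "ty": 0.8, "tz": 0, "wx": 0, "wy": 0, "wz": 0},
  {"fingers": 78, "tx": -1, "ty": 0.8, "tz": 0, "wx": 0, "wy": 0, "wz": 0},
  {"fingers": 78, "tx": -1, "ty": 0.8, "tz": 0, "wx": 0, "wy": 0, "wz": 0},
  {"fingers": 78, "tx": -1, "ty": 0.8, "tz": 0, "wx": 0, "wy": 0, "wz": 0},
])

```text
time_s: 26.4
tool_pos: [0.456, 0.052, 0.1479]
orientation: [3.141, -0.001, 0.624]
force: [0.2, -0.3, 0.1]
gripper_width: 0.887
finger_force: 0.0
```

>>> carry_out([
  {"fingers": 78, "tx": -1, "ty": 0.8, "tz": 0, "wx": 0, "wy": 0, "wz": 0},
  {"fingers": 78, "tx": -1, "ty": 0.8, "tz": 0, "wx": 0, "wy": 0, "wz": 0},
  {"fingers": 78, "tx": -1, "ty": 0.8, "tz": 0, "wx": 0, "wy": 0, "wz": 0},
  {"fingers": 78, "tx": -1, "ty": 0.8, "tz": 0, "wx": 0, "wy": 0, "wz": 0},
  {"fingers": 78, "tx": -1, "ty": 0.8, "tz": 0, "wx": 0, "wy": 0, "wz": 0},
  {"fingers": 78, "tx": -1, "ty": 0.8, "tz": 0, "wx": 0, "wy": 0, "wz": 0},
  {"fingers": 78, "tx": -1, "ty": 0.8, "tz": 0, "wx": 0, "wy": 0, "wz": 0},
  {"fingers": 78, "tx": -1, "ty": 0.8, "tz": 0, "wx": 0, "wy": 0, "wz": 0},
  {"fingers": 78, "tx": -1, "ty": 0.8, "tz": 0, "wx": 0, "wy": 0, "wz": 0},
  {"fingers": 78, "tx": -1, "ty": 0.8, "tz": 0, "wx": 0, "wy": 0, "wz": 0},
  {"fingers": 78, "tx": -1, "ty": 0.8, "tz": 0, "wx": 0, "wy": 0, "wz": 0},
  {"fingers": 78, "tx": -1, "ty": 0.8, "tz": 0.5, "wx": 0, "wy": 0, "wz": 0},
  {"fingers": 78, "tx": -1, "ty": 0.8, "tz": 0.5, "wx": 0, "wy": 0, "wz": 0},
  {"fingers": 78, "tx": -1, "ty": 0.6, "tz": 0.5, "wx": 0, "wy": 0, "wz": 0},
  {"fingers": 78, "tx": 0, "ty": 0, "tz": 0, "wx": 0, "wy": 0, "wz": 0},
  {"fingers": 78, "tx": 0, "ty": 0, "tz": 0, "wx": 0, "wy": 0, "wz": 0},
])

```text
time_s: 27.73
tool_pos: [0.3568, -0.2894, 0.117]
orientation: [-3.141, -0.0, 0.621]
force: [0.4, -0.5, -1.2]
gripper_width: 0.883
finger_force: 0.0
```

```bash
python3 - <<'E'
from h import *
go((.3577,-.2893,.115),(.3577,-.2893,.025))
find('yellow','tub',(.4554,.294),.008);find('blue','tub',(.5046,.2259),.008)
find('red','tub',(.3577,-.2893),0,['scene'])
E
```

```text
t 27.73 pos [ 0.3568 -0.2894  0.117 ] rpy [-3.1409e+00 -2.0000e-04  6.2080e-01] F [ 0.4 -0.5 -1.2] w 77.8 ff 0.0
 to [ 0.3577 -0.2893  0.115 ] units [0.04 0.02 0.1 ]
 to [ 0.3577 -0.2893  0.025 ] units [-0.   0.   4.5]
yellow tub top [0.456  0.2963] 544 544
yellow tub scene [0.4583 0.2944] 519 530
blue tub top [0.5048 0.2275] 485 520
blue tub scene [0.5067 0.2253] 469 528
red tub scene [ 0.3628 -0.289 ] 316 366
```

>>> carry_out([
  {"fingers": 78, "tx": 0.04, "ty": 0.02, "tz": 0.9, "wx": 0, "wy": 0, "wz": 0},
  {"fingers": 78, "tx": 0, "ty": 0, "tz": 0.9, "wx": 0, "wy": 0, "wz": 0},
  {"fingers": 78, "tx": 0, "ty": 0, "tz": 0.9, "wx": 0, "wy": 0, "wz": 0},
  {"fingers": 78, "tx": 0, "ty": 0, "tz": 0.9, "wx": 0, "wy": 0, "wz": 0},
  {"fingers": 78, "tx": 0, "ty": 0, "tz": 0.9, "wx": 0, "wy": 0, "wz": 0},
  {"fingers": 78, "tx": 0, "ty": 0, "tz": 0, "wx": 0, "wy": 0, "wz": 0},
  {"fingers": 50, "tx": 0, "ty": 0, "tz": 0, "wx": 0, "wy": 0, "wz": 0},
  {"fingers": 50, "tx": 0, "ty": 0, "tz": 0, "wx": 0, "wy": 0, "wz": 0},
  {"fingers": 50, "tx": 0, "ty": 0, "tz": 0, "wx": 0, "wy": 0, "wz": 0},
  {"fingers": 50, "tx": 0, "ty": 0, "tz": 0, "wx": 0, "wy": 0, "wz": 0},
  {"fingers": 50, "tx": 0, "ty": 0, "tz": 0, "wx": 0, "wy": 0, "wz": 0},
])

```text
time_s: 28.9
tool_pos: [0.3593, -0.2896, 0.0281]
orientation: [3.139, -0.001, 0.623]
force: [0.3, 1.6, 5.0]
gripper_width: 0.623
finger_force: 15.0
```

```bash
python3 - <<'E'
from h import *
go((.5646,.2691,.15))
E
```

```text
t 28.9 pos [ 0.3593 -0.2896  0.0281] rpy [ 3.1392e+00 -8.0000e-04  6.2330e-01] F [0.3 1.6 5. ] w 54.9 ff 15.0
 to [0.5646 0.2691 0.15  ] units [ 24.65 -16.68  -6.11]
```

>>> carry_out([
  {"fingers": 50, "tx": 0, "ty": 0, "tz": -1, "wx": 0, "wy": 0, "wz": 0},
  {"fingers": 50, "tx": 0, "ty": 0, "tz": -1, "wx": 0, "wy": 0, "wz": 0},
  {"fingers": 50, "tx": 0, "ty": 0, "tz": -1, "wx": 0, "wy": 0, "wz": 0},
  {"fingers": 50, "tx": 0, "ty": 0, "tz": -1, "wx": 0, "wy": 0, "wz": 0},
  {"fingers": 50, "tx": 0, "ty": 0, "tz": -1, "wx": 0, "wy": 0, "wz": 0},
  {"fingers": 50, "tx": 0, "ty": 0, "tz": -1, "wx": 0, "wy": 0, "wz": 0},
  {"fingers": 50, "tx": 0, "ty": 0, "tz": 0, "wx": 0, "wy": 0, "wz": 0},
])

```text
time_s: 29.48
tool_pos: [0.3606, -0.2911, 0.1513]
orientation: [3.133, -0.002, 0.623]
force: [0.1, -1.1, -0.1]
gripper_width: 0.628
finger_force: 15.0
```

```bash
python3 - <<'E'
from h import *
go((.5646,.2691,.15))
c=snap('scene','s2'); p=get_obs()['tool_pos']; q=proj(c,p)[0].astype(int); print(q)
im=cv2.imread('pics/s2.png')
for P in (ringpts(.056,.05),ringpts(.05,0)): cv2.polylines(im,[proj(c,P+p-[0,0,.028]).astype(np.int32)],True,(255,255,0),1)
cv2.imwrite('pics/s2c.png',cv2.resize(im[q[1]-80:q[1]+60,q[0]-90:q[0]+90],None,fx=3.5,fy=3.5,interpolation=cv2.INTER_CUBIC))
E
```

```text
t 29.48 pos [ 0.3606 -0.2911  0.1513] rpy [ 3.1332e+00 -1.8000e-03  6.2330e-01] F [ 0.1 -1.1 -0.1] w 55.3 ff 15.0
 to [0.5646 0.2691 0.15  ] units [ 24.63 -16.79  -0.03]
[276 157]
```

View pics/s2c.png

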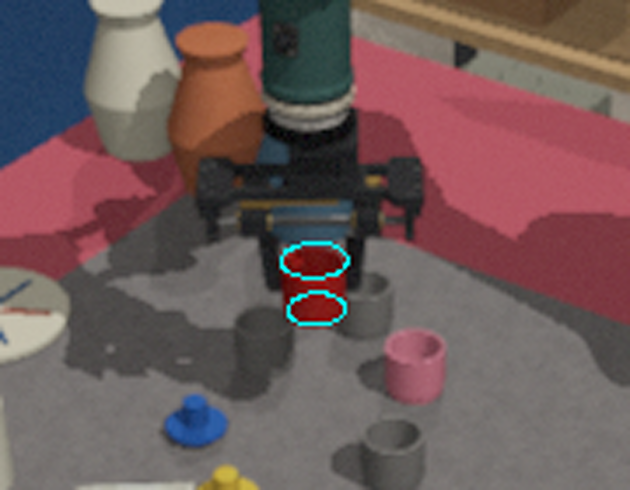

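The red tub is held upright and centred at crop (315,285). I'll carry it to bay1.

>>> carry_out([
  {"fingers": 50, "tx": 0.6, "ty": -0.4, "tz": 0, "wx": 0, "wy": 0, "wz": 0},
  {"fingers": 50, "tx": 1, "ty": -0.7, "tz": 0, "wx": 0, "wy": 0, "wz": 0},
  {"fingers": 50, "tx": 1, "ty": -0.7, "tz": 0, "wx": 0, "wy": 0, "wz": 0},
  {"fingers": 50, "tx": 1, "ty": -0.7, "tz": 0, "wx": 0, "wy": 0, "wz": 0},
  {"fingers": 50, "tx": 1, "ty": -0.7, "tz": 0, "wx": 0, "wy": 0, "wz": 0},
  {"fingers": 50, "tx": 1, "ty": -0.7, "tz": 0, "wx": 0, "wy": 0, "wz": 0},
  {"fingers": 50, "tx": 1, "ty": -0.7, "tz": 0, "wx": 0, "wy": 0, "wz": 0},
  {"fingers": 50, "tx": 1, "ty": -0.7, "tz": 0, "wx": 0, "wy": 0, "wz": 0},
  {"fingers": 50, "tx": 1, "ty": -0.7, "tz": 0, "wx": 0, "wy": 0, "wz": 0},
  {"fingers": 50, "tx": 1, "ty": -0.7, "tz": 0, "wx": 0, "wy": 0, "wz": 0},
  {"fingers": 50, "tx": 1, "ty": -0.7, "tz": 0, "wx": 0, "wy": 0, "wz": 0},
  {"fingers": 50, "tx": 1, "ty": -0.7, "tz": 0, "wx": 0, "wy": 0, "wz": 0},
  {"fingers": 50, "tx": 1, "ty": -0.7, "tz": 0, "wx": 0, "wy": 0, "wz": 0},
  {"fingers": 50, "tx": 1, "ty": -0.7, "tz": 0, "wx": 0, "wy": 0, "wz": 0},
])

```text
time_s: 30.7
tool_pos: [0.4672, 0.0253, 0.1448]
orientation: [-3.14, 0.002, 0.623]
force: [0.8, -0.2, -0.9]
gripper_width: 0.623
finger_force: 15.0
```

>>> carry_out([
  {"fingers": 50, "tx": 1, "ty": -0.7, "tz": 0, "wx": 0, "wy": 0, "wz": 0},
  {"fingers": 50, "tx": 1, "ty": -0.7, "tz": 0, "wx": 0, "wy": 0, "wz": 0},
  {"fingers": 50, "tx": 1, "ty": -0.7, "tz": 0, "wx": 0, "wy": 0, "wz": 0},
  {"fingers": 50, "tx": 1, "ty": -0.7, "tz": 0, "wx": 0, "wy": 0, "wz": 0},
  {"fingers": 50, "tx": 1, "ty": -0.7, "tz": 0, "wx": 0, "wy": 0, "wz": 0},
  {"fingers": 50, "tx": 1, "ty": -0.7, "tz": 0, "wx": 0, "wy": 0, "wz": 0},
  {"fingers": 50, "tx": 1, "ty": -0.7, "tz": 0, "wx": 0, "wy": 0, "wz": 0},
  {"fingers": 50, "tx": 1, "ty": -0.7, "tz": 0, "wx": 0, "wy": 0, "wz": 0},
  {"fingers": 50, "tx": 1, "ty": -0.7, "tz": 0, "wx": 0, "wy": 0, "wz": 0},
  {"fingers": 50, "tx": 1, "ty": -0.5, "tz": 0, "wx": 0, "wy": 0, "wz": 0},
  {"fingers": 50, "tx": 1, "ty": -0.5, "tz": 0, "wx": 0, "wy": 0, "wz": 0},
  {"fingers": 50, "tx": 0, "ty": 0, "tz": 0, "wx": 0, "wy": 0, "wz": 0},
  {"fingers": 50, "tx": 0, "ty": 0, "tz": 0, "wx": 0, "wy": 0, "wz": 0},
])

```text
time_s: 31.78
tool_pos: [0.5607, 0.2714, 0.1444]
orientation: [-3.141, 0.003, 0.625]
force: [0.4, -0.1, -1.0]
gripper_width: 0.628
finger_force: 15.0
```

```bash
python3 - <<'E'
from h import *
go((.5646,.2691,.036))
E
```

```text
t 31.78 pos [0.5607 0.2714 0.1444] rpy [-3.1411  0.0032  0.6249] F [ 0.4 -0.1 -1. ] w 55.3 ff 15.0
 to [0.5646 0.2691 0.036 ] units [0.11 0.21 5.42]
```

>>> carry_out([
  {"fingers": 50, "tx": 0.1, "ty": 0.2, "tz": 0.8, "wx": 0, "wy": 0, "wz": 0},
  {"fingers": 50, "tx": 0, "ty": 0, "tz": 1, "wx": 0, "wy": 0, "wz": 0},
  {"fingers": 50, "tx": 0, "ty": 0, "tz": 1, "wx": 0, "wy": 0, "wz": 0},
  {"fingers": 50, "tx": 0, "ty": 0, "tz": 0.6, "wx": 0, "wy": 0, "wz": 0},
  {"fingers": 50, "tx": 0, "ty": 0, "tz": 0.5, "wx": 0, "wy": 0, "wz": 0},
  {"fingers": 50, "tx": 0, "ty": 0, "tz": 0.5, "wx": 0, "wy": 0, "wz": 0},
  {"fingers": 50, "tx": 0, "ty": 0, "tz": 0.5, "wx": 0, "wy": 0, "wz": 0},
  {"fingers": 50, "tx": 0, "ty": 0, "tz": 0.4, "wx": 0, "wy": 0, "wz": 0},
  {"fingers": 50, "tx": 0, "ty": 0, "tz": 0, "wx": 0, "wy": 0, "wz": 0},
])

```text
time_s: 32.53
tool_pos: [0.566, 0.2692, 0.0398]
orientation: [3.141, -0.001, 0.623]
force: [2.0, 1.2, -1.7]
gripper_width: 0.624
finger_force: 15.0
```

```bash
python3 - <<'E'
from h import *
go((.5646,.2691,.036))
for k,xy in dict(red=(.5692,-.0537),green=(.4409,-.0784),yellow=(.5002,-.2865),blue=(.433,-.374)).items(): find(k,'lid',xy,0,['top'])
E
```

```text
t 32.53 pos [0.566  0.2692 0.0398] rpy [ 3.1414e+00 -1.0000e-03  6.2340e-01] F [ 2.   1.2 -1.7] w 54.9 ff 15.0
 to [0.5646 0.2691 0.036 ] units [-0.06 -0.04  0.19]
red lid top [ 0.5692 -0.0536] 366 413
green lid top [ 0.441  -0.0783] 390 419
yellow lid top [ 0.5001 -0.2865] 411 420
blue lid top [ 0.433 -0.374] 405 427
```

>>> carry_out([
  {"fingers": 50, "tx": 0, "ty": 0, "tz": 0.18, "wx": 0, "wy": 0, "wz": 0},
  {"fingers": 66, "tx": 0, "ty": 0, "tz": 0, "wx": 0, "wy": 0, "wz": 0},
  {"fingers": 66, "tx": 0, "ty": 0, "tz": 0, "wx": 0, "wy": 0, "wz": 0},
  {"fingers": 66, "tx": 0, "ty": 0, "tz": 0, "wx": 0, "wy": 0, "wz": 0},
  {"fingers": 66, "tx": 0, "ty": 0, "tz": -0.5, "wx": 0, "wy": 0, "wz": 0},
  {"fingers": 66, "tx": 0, "ty": 0, "tz": -1, "wx": 0, "wy": 0, "wz": 0},
  {"fingers": 66, "tx": 0, "ty": 0, "tz": -1, "wx": 0, "wy": 0, "wz": 0},
  {"fingers": 66, "tx": 0, "ty": 0, "tz": -1, "wx": 0, "wy": 0, "wz": 0},
  {"fingers": 50, "tx": 0, "ty": 0, "tz": -1, "wx": 0, "wy": 0, "wz": 0},
  {"fingers": 50, "tx": 0, "ty": 0, "tz": -1, "wx": 0, "wy": 0, "wz": 0},
])

```text
time_s: 33.57
tool_pos: [0.5655, 0.269, 0.149]
orientation: [3.141, -0.0, 0.623]
force: [0.1, 0.3, 0.5]
gripper_width: 0.621
finger_force: 0.0
```

>>> carry_out([
  {"fingers": 50, "tx": -0.7, "ty": 1, "tz": 0, "wx": 0, "wy": 0, "wz": 0},
  {"fingers": 50, "tx": -0.7, "ty": 1, "tz": 0, "wx": 0, "wy": 0, "wz": 0},
  {"fingers": 50, "tx": -0.7, "ty": 1, "tz": 0, "wx": 0, "wy": 0, "wz": 0},
  {"fingers": 50, "tx": -0.7, "ty": 1, "tz": 0, "wx": 0, "wy": 0, "wz": 0},
  {"fingers": 50, "tx": -0.7, "ty": 1, "tz": 0, "wx": 0, "wy": 0, "wz": 0},
  {"fingers": 50, "tx": -0.7, "ty": 1, "tz": 0, "wx": 0, "wy": 0, "wz": 0},
  {"fingers": 50, "tx": -0.7, "ty": 1, "tz": 0, "wx": 0, "wy": 0, "wz": 0},
  {"fingers": 50, "tx": -0.7, "ty": 1, "tz": 0, "wx": 0, "wy": 0, "wz": 0},
  {"fingers": 50, "tx": -0.7, "ty": 1, "tz": 0, "wx": 0, "wy": 0, "wz": 0},
  {"fingers": 50, "tx": -0.7, "ty": 1, "tz": 0, "wx": 0, "wy": 0, "wz": 0},
  {"fingers": 50, "tx": -0.7, "ty": 1, "tz": 0.5, "wx": 0, "wy": 0, "wz": 0},
  {"fingers": 50, "tx": -0.7, "ty": 1, "tz": 0.5, "wx": 0, "wy": 0, "wz": 0},
  {"fingers": 50, "tx": -0.7, "ty": 1, "tz": 0.5, "wx": 0, "wy": 0, "wz": 0},
  {"fingers": 50, "tx": -0.2, "ty": 0.2, "tz": 0.5, "wx": 0, "wy": 0, "wz": 0},
  {"fingers": 50, "tx": 0, "ty": 0, "tz": 0, "wx": 0, "wy": 0, "wz": 0},
  {"fingers": 50, "tx": 0, "ty": 0, "tz": 0, "wx": 0, "wy": 0, "wz": 0},
])

```text
time_s: 34.9
tool_pos: [0.568, -0.0536, 0.1068]
orientation: [-3.14, 0.001, 0.622]
force: [0.5, -0.4, 0.1]
gripper_width: 0.566
finger_force: 0.0
```

```bash
python3 - <<'E'
from h import *
go((.5686,-.0544,.1),(.5686,-.0544,.018))
for k,xy in dict(yellow=(.4554,.2941),blue=(.505,.2257),red=(.565,.269)).items(): find(k,'tub',xy,.008)
E
```

```text
t 34.9 pos [ 0.568  -0.0536  0.1068] rpy [-3.1401e+00  7.0000e-04  6.2230e-01] F [ 0.5 -0.4  0.1] w 49.9 ff 0.0
 to [ 0.5686 -0.0544  0.1   ] units [0.   0.05 0.34]
 to [ 0.5686 -0.0544  0.018 ] units [0.   0.01 4.1 ]
yellow tub top [0.4561 0.2964] 547 544
yellow tub scene [0.4583 0.2943] 522 532
blue tub top [0.5048 0.2276] 484 521
blue tub scene [0.505  0.2235] 445 528
red tub top [0.566  0.2713] 511 537
red tub scene [0.5679 0.2691] 515 570
```

>>> carry_out([
  {"fingers": 50, "tx": 0, "ty": 0.04, "tz": 0.9, "wx": 0, "wy": 0, "wz": 0},
  {"fingers": 50, "tx": 0, "ty": 0, "tz": 0.9, "wx": 0, "wy": 0, "wz": 0},
  {"fingers": 50, "tx": 0, "ty": 0, "tz": 0.9, "wx": 0, "wy": 0, "wz": 0},
  {"fingers": 50, "tx": 0, "ty": 0, "tz": 0.9, "wx": 0, "wy": 0, "wz": 0},
  {"fingers": 50, "tx": 0, "ty": 0, "tz": 0.8, "wx": 0, "wy": 0, "wz": 0},
  {"fingers": 50, "tx": 0, "ty": 0, "tz": 0, "wx": 0, "wy": 0, "wz": 0},
  {"fingers": 15, "tx": 0, "ty": 0, "tz": 0, "wx": 0, "wy": 0, "wz": 0},
  {"fingers": 15, "tx": 0, "ty": 0, "tz": 0, "wx": 0, "wy": 0, "wz": 0},
  {"fingers": 15, "tx": 0, "ty": 0, "tz": 0, "wx": 0, "wy": 0, "wz": 0},
  {"fingers": 15, "tx": 0, "ty": 0, "tz": 0, "wx": 0, "wy": 0, "wz": 0},
  {"fingers": 15, "tx": 0, "ty": 0, "tz": 0, "wx": 0, "wy": 0, "wz": 0},
])

```text
time_s: 36.12
tool_pos: [0.5702, -0.0547, 0.0205]
orientation: [3.14, -0.002, 0.623]
force: [-0.6, -0.2, 2.4]
gripper_width: 0.245
finger_force: 15.0
```

>>> carry_out([
  {"fingers": 15, "tx": 0, "ty": 0, "tz": 0, "wx": 0, "wy": 0, "wz": 0},
  {"fingers": 15, "tx": 0, "ty": 0, "tz": -0.5, "wx": 0, "wy": 0, "wz": 0},
  {"fingers": 15, "tx": 0, "ty": 0, "tz": -1, "wx": 0, "wy": 0, "wz": 0},
  {"fingers": 15, "tx": 0, "ty": 0, "tz": -1, "wx": 0, "wy": 0, "wz": 0},
  {"fingers": 15, "tx": 0, "ty": 0, "tz": -1, "wx": 0, "wy": 0, "wz": 0},
  {"fingers": 15, "tx": 0, "ty": 0, "tz": -1, "wx": 0, "wy": 0, "wz": 0},
  {"fingers": 15, "tx": 0, "ty": 0, "tz": -1, "wx": 0, "wy": 0, "wz": 0},
  {"fingers": 15, "tx": 0, "ty": 0, "tz": -1, "wx": 0, "wy": 0, "wz": 0},
  {"fingers": 15, "tx": 0, "ty": 0, "tz": 0, "wx": 0, "wy": 0, "wz": 0},
])

```text
time_s: 36.87
tool_pos: [0.5721, -0.055, 0.1544]
orientation: [3.136, -0.006, 0.623]
force: [0.5, 1.2, 0.2]
gripper_width: 0.245
finger_force: 15.0
```

```bash
python3 - <<'E'
from h import *
go((.566,.2694,.155))
o=get_obs()['tool_pos']
find('red','lid',o[:2],o[2]-.018,['scene'])
E
```

```text
t 36.87 pos [ 0.5721 -0.055   0.1544] rpy [ 3.1358 -0.006   0.6234] F [0.5 1.2 0.2] w 21.6 ff 15.0
 to [0.566  0.2694 0.155 ] units [  9.22 -13.35  -0.05]
red lid scene [ 0.5801 -0.0513] 191 300
```

>>> carry_out([
  {"fingers": 15, "tx": 0.7, "ty": -1, "tz": 0, "wx": 0, "wy": 0, "wz": 0},
  {"fingers": 15, "tx": 0.7, "ty": -1, "tz": 0, "wx": 0, "wy": 0, "wz": 0},
  {"fingers": 15, "tx": 0.7, "ty": -1, "tz": 0, "wx": 0, "wy": 0, "wz": 0},
  {"fingers": 15, "tx": 0.7, "ty": -1, "tz": 0, "wx": 0, "wy": 0, "wz": 0},
  {"fingers": 15, "tx": 0.7, "ty": -1, "tz": 0, "wx": 0, "wy": 0, "wz": 0},
  {"fingers": 15, "tx": 0.7, "ty": -1, "tz": 0, "wx": 0, "wy": 0, "wz": 0},
  {"fingers": 15, "tx": 0.7, "ty": -1, "tz": 0, "wx": 0, "wy": 0, "wz": 0},
  {"fingers": 15, "tx": 0.7, "ty": -1, "tz": 0, "wx": 0, "wy": 0, "wz": 0},
  {"fingers": 15, "tx": 0.7, "ty": -1, "tz": 0, "wx": 0, "wy": 0, "wz": 0},
  {"fingers": 15, "tx": 0.7, "ty": -1, "tz": 0, "wx": 0, "wy": 0, "wz": 0},
  {"fingers": 15, "tx": 0.7, "ty": -1, "tz": 0, "wx": 0, "wy": 0, "wz": 0},
  {"fingers": 15, "tx": 0.7, "ty": -1, "tz": 0, "wx": 0, "wy": 0, "wz": 0},
  {"fingers": 15, "tx": 0.7, "ty": -1, "tz": 0, "wx": 0, "wy": 0, "wz": 0},
  {"fingers": 15, "tx": 0.1, "ty": -0.3, "tz": 0, "wx": 0, "wy": 0, "wz": 0},
  {"fingers": 15, "tx": 0, "ty": 0, "tz": 0, "wx": 0, "wy": 0, "wz": 0},
  {"fingers": 15, "tx": 0, "ty": 0, "tz": 0, "wx": 0, "wy": 0, "wz": 0},
  {"fingers": 15, "tx": 0, "ty": 0, "tz": 0, "wx": 0, "wy": 0, "wz": 0},
])

```text
time_s: 38.33
tool_pos: [0.5627, 0.2675, 0.1482]
orientation: [3.141, 0.002, 0.623]
force: [-0.1, 0.4, -0.3]
gripper_width: 0.243
finger_force: 15.0
```

```bash
python3 - <<'E'
from h import *
go((.566,.2694,.074),)
o=get_obs()['tool_pos']
find('red','lid',o[:2],o[2]-.0205,['scene','top'])
for k,xy in dict(green=(.4409,-.0784),yellow=(.5002,-.2865),blue=(.433,-.374)).items(): find(k,'lid',xy,0,['top'])
E
```

```text
t 38.33 pos [0.5627 0.2675 0.1482] rpy [3.1414e+00 1.9000e-03 6.2290e-01] F [-0.1  0.4 -0.3] w 21.4 ff 15.0
 to [0.566  0.2694 0.074 ] units [0.2  0.02 3.71]
red lid scene [0.5677 0.2705] 242 366
red lid top [0.5467 0.2468] 399 536
green lid top [ 0.4409 -0.0783] 387 418
yellow lid top [ 0.5001 -0.2865] 411 420
blue lid top [ 0.433 -0.374] 405 427
```

>>> carry_out([
  {"fingers": 15, "tx": 0.2, "ty": 0, "tz": 0.5, "wx": 0, "wy": 0, "wz": 0},
  {"fingers": 15, "tx": 0, "ty": 0, "tz": 0.8, "wx": 0, "wy": 0, "wz": 0},
  {"fingers": 15, "tx": 0, "ty": 0, "tz": 0.8, "wx": 0, "wy": 0, "wz": 0},
  {"fingers": 15, "tx": 0, "ty": 0, "tz": 0.8, "wx": 0, "wy": 0, "wz": 0},
  {"fingers": 15, "tx": 0, "ty": 0, "tz": 0.4, "wx": 0, "wy": 0, "wz": 0},
  {"fingers": 15, "tx": 0, "ty": 0, "tz": 0, "wx": 0, "wy": 0, "wz": 0},
  {"fingers": 15, "tx": 0, "ty": 0, "tz": 0, "wx": 0, "wy": 0, "wz": 0},
])

```text
time_s: 39.17
tool_pos: [0.5662, 0.2709, 0.0824]
orientation: [-3.141, 0.001, 0.623]
force: [0.8, 0.2, 0.2]
gripper_width: 0.242
finger_force: 15.0
```

```bash
python3 - <<'E'
from h import *
go((.566,.2694,.071),)
o=get_obs()['tool_pos']
find('red','tub',o[:2],.008,['scene'])
c=snap('scene','s3'); q=proj(c,o)[0].astype(int)
im=cv2.imread('pics/s3.png')
cv2.imwrite('pics/s3c.png',cv2.resize(im[q[1]-50:q[1]+50,q[0]-60:q[0]+60],None,fx=6,fy=6,interpolation=cv2.INTER_CUBIC))
E
```

```text
t 39.17 pos [0.5662 0.2709 0.0824] rpy [-3.1413e+00  1.3000e-03  6.2330e-01] F [0.8 0.2 0.2] w 21.3 ff 15.0
 to [0.566  0.2694 0.071 ] units [-0.05  0.06  0.57]
red tub scene [0.558  0.2667] 639 566
```

View pics/s3c.png

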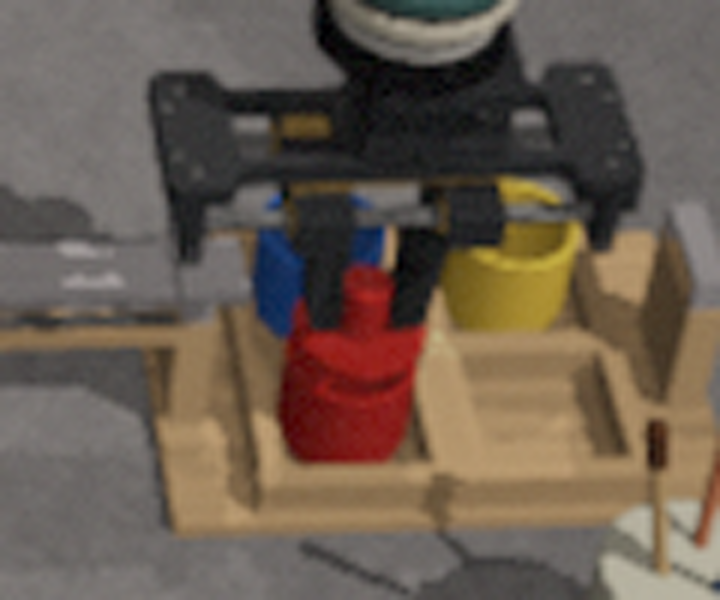

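The lid hangs just over the red tub, about 1–2 mm toward the keeper. I'll correct slightly and lower it.

>>> carry_out([
  {"fingers": 15, "tx": 0, "ty": 0.08, "tz": 0.2, "wx": 0, "wy": 0, "wz": 0},
  {"fingers": 15, "tx": 0, "ty": 0, "tz": 0.2, "wx": 0, "wy": 0, "wz": 0},
  {"fingers": 15, "tx": 0, "ty": 0, "tz": 0.2, "wx": 0, "wy": 0, "wz": 0},
  {"fingers": 15, "tx": 0, "ty": 0, "tz": 0, "wx": 0, "wy": 0, "wz": 0},
  {"fingers": 15, "tx": 0, "ty": 0, "tz": 0, "wx": 0, "wy": 0, "wz": 0},
])

```text
time_s: 39.68
tool_pos: [0.5672, 0.2698, 0.0709]
orientation: [-3.141, 0.0, 0.623]
force: [0.4, -0.7, -0.6]
gripper_width: 0.249
finger_force: 15.0
```

```bash
python3 - <<'E'
from h import *
go((.4403,-.0791,.1))
E
```

```text
t 39.68 pos [0.5672 0.2698 0.0709] rpy [-3.1415e+00  5.0000e-04  6.2340e-01] F [ 0.4 -0.7 -0.6] w 21.9 ff 15.0
 to [ 0.4403 -0.0791  0.1   ] units [-15.34  10.46  -1.45]
```

>>> carry_out([
  {"fingers": 40, "tx": 0, "ty": 0, "tz": 0, "wx": 0, "wy": 0, "wz": 0},
  {"fingers": 40, "tx": 0, "ty": 0, "tz": 0, "wx": 0, "wy": 0, "wz": 0},
  {"fingers": 40, "tx": 0, "ty": 0, "tz": 0, "wx": 0, "wy": 0, "wz": 0},
  {"fingers": 40, "tx": 0, "ty": 0, "tz": -0.3, "wx": 0, "wy": 0, "wz": 0},
  {"fingers": 40, "tx": 0, "ty": 0, "tz": -0.7, "wx": 0, "wy": 0, "wz": 0},
  {"fingers": 40, "tx": 0, "ty": 0, "tz": -1, "wx": 0, "wy": 0, "wz": 0},
  {"fingers": 50, "tx": 0, "ty": 0, "tz": -1, "wx": 0, "wy": 0, "wz": 0},
  {"fingers": 50, "tx": 0, "ty": 0, "tz": -0.8, "wx": 0, "wy": 0, "wz": 0},
])

```text
time_s: 40.35
tool_pos: [0.5682, 0.2702, 0.1503]
orientation: [3.141, -0.003, 0.623]
force: [-0.5, -0.3, -1.0]
gripper_width: 0.56
finger_force: 0.0
```

>>> carry_out([
  {"fingers": 50, "tx": -1, "ty": 0.7, "tz": 0, "wx": 0, "wy": 0, "wz": 0},
  {"fingers": 50, "tx": -1, "ty": 0.7, "tz": 0, "wx": 0, "wy": 0, "wz": 0},
  {"fingers": 50, "tx": -1, "ty": 0.7, "tz": 0, "wx": 0, "wy": 0, "wz": 0},
  {"fingers": 50, "tx": -1, "ty": 0.7, "tz": 0, "wx": 0, "wy": 0, "wz": 0},
  {"fingers": 50, "tx": -1, "ty": 0.7, "tz": 0, "wx": 0, "wy": 0, "wz": 0},
  {"fingers": 50, "tx": -1, "ty": 0.7, "tz": 0, "wx": 0, "wy": 0, "wz": 0},
  {"fingers": 50, "tx": -1, "ty": 0.7, "tz": 0, "wx": 0, "wy": 0, "wz": 0},
  {"fingers": 50, "tx": -1, "ty": 0.7, "tz": 0, "wx": 0, "wy": 0, "wz": 0},
  {"fingers": 50, "tx": -1, "ty": 0.7, "tz": 0, "wx": 0, "wy": 0, "wz": 0},
  {"fingers": 50, "tx": -1, "ty": 0.7, "tz": 0, "wx": 0, "wy": 0, "wz": 0},
  {"fingers": 50, "tx": -1, "ty": 0.7, "tz": 0, "wx": 0, "wy": 0, "wz": 0},
  {"fingers": 50, "tx": -1, "ty": 0.7, "tz": 0, "wx": 0, "wy": 0, "wz": 0},
  {"fingers": 50, "tx": -1, "ty": 0.7, "tz": 0.5, "wx": 0, "wy": 0, "wz": 0},
  {"fingers": 50, "tx": -1, "ty": 0.7, "tz": 0.5, "wx": 0, "wy": 0, "wz": 0},
  {"fingers": 50, "tx": -1, "ty": 0.6, "tz": 0.5, "wx": 0, "wy": 0, "wz": 0},
  {"fingers": 50, "tx": -0.3, "ty": 0, "tz": 0.5, "wx": 0, "wy": 0, "wz": 0},
  {"fingers": 50, "tx": 0, "ty": 0, "tz": 0, "wx": 0, "wy": 0, "wz": 0},
  {"fingers": 50, "tx": 0, "ty": 0, "tz": 0, "wx": 0, "wy": 0, "wz": 0},
  {"fingers": 50, "tx": 0, "ty": 0, "tz": 0, "wx": 0, "wy": 0, "wz": 0},
])

```text
time_s: 41.93
tool_pos: [0.4413, -0.0771, 0.1081]
orientation: [3.141, -0.001, 0.624]
force: [-0.2, -0.0, 0.5]
gripper_width: 0.564
finger_force: 0.0
```

```bash
python3 - <<'E'
from h import *
go((.4403,-.0791,.1),(.4403,-.0791,.02))
c=camera('scene')
bs=sorted(blobs(c,'red'),key=lambda b:np.linalg.norm(b[1]-proj(c,[.566,.27,.05])[0])); print(bs[0][0],bs[0][1],rend(c,[TUB+[0,0,0],LID+[0,0,.042]],[.568,.269,.008]),rend(c,[TUB+[0,0,0],LID+[0,0,.05]],[.568,.269,.008]))
E
```

```text
t 41.93 pos [ 0.4413 -0.0771  0.1081] rpy [ 3.1407e+00 -1.3000e-03  6.2380e-01] F [-0.2 -0.   0.5] w 49.7 ff 0.0
 to [ 0.4403 -0.0791  0.1   ] units [-0.1   0.05  0.4 ]
 to [ 0.4403 -0.0791  0.02  ] units [-0.01 -0.    4.  ]
539 [408.52133581 300.01113173] (array([408.37099582, 299.79260346]), 628.25) (array([408.55739773, 298.64871125]), 681.375)
```

>>> carry_out([
  {"fingers": 50, "tx": -0.1, "ty": 0.05, "tz": 0.9, "wx": 0, "wy": 0, "wz": 0},
  {"fingers": 50, "tx": 0, "ty": 0, "tz": 0.9, "wx": 0, "wy": 0, "wz": 0},
  {"fingers": 50, "tx": 0, "ty": 0, "tz": 0.9, "wx": 0, "wy": 0, "wz": 0},
  {"fingers": 50, "tx": 0, "ty": 0, "tz": 0.9, "wx": 0, "wy": 0, "wz": 0},
  {"fingers": 50, "tx": 0, "ty": 0, "tz": 0.8, "wx": 0, "wy": 0, "wz": 0},
  {"fingers": 50, "tx": 0, "ty": 0, "tz": 0, "wx": 0, "wy": 0, "wz": 0},
  {"fingers": 15, "tx": 0, "ty": 0, "tz": 0, "wx": 0, "wy": 0, "wz": 0},
  {"fingers": 15, "tx": 0, "ty": 0, "tz": 0, "wx": 0, "wy": 0, "wz": 0},
  {"fingers": 15, "tx": 0, "ty": 0, "tz": 0, "wx": 0, "wy": 0, "wz": 0},
  {"fingers": 15, "tx": 0, "ty": 0, "tz": 0, "wx": 0, "wy": 0, "wz": 0},
  {"fingers": 15, "tx": 0, "ty": 0, "tz": 0, "wx": 0, "wy": 0, "wz": 0},
  {"fingers": 15, "tx": 0, "ty": 0, "tz": 0, "wx": 0, "wy": 0, "wz": 0},
  {"fingers": 15, "tx": 0, "ty": 0, "tz": -1, "wx": 0, "wy": 0, "wz": 0},
  {"fingers": 15, "tx": 0, "ty": 0, "tz": -1, "wx": 0, "wy": 0, "wz": 0},
  {"fingers": 15, "tx": 0, "ty": 0, "tz": -1, "wx": 0, "wy": 0, "wz": 0},
  {"fingers": 15, "tx": 0, "ty": 0, "tz": -1, "wx": 0, "wy": 0, "wz": 0},
  {"fingers": 15, "tx": 0, "ty": 0, "tz": -1, "wx": 0, "wy": 0, "wz": 0},
])

```text
time_s: 43.4
tool_pos: [0.4389, -0.0797, 0.12]
orientation: [-3.141, 0.0, 0.623]
force: [0.5, -0.2, -0.5]
gripper_width: 0.241
finger_force: 15.0
```

>>> carry_out([
  {"fingers": 15, "tx": 0, "ty": 1, "tz": 0, "wx": 0, "wy": 0, "wz": 0},
  {"fingers": 15, "tx": 0, "ty": 1, "tz": 0, "wx": 0, "wy": 0, "wz": 0},
  {"fingers": 15, "tx": 0, "ty": 1, "tz": 0, "wx": 0, "wy": 0, "wz": 0},
  {"fingers": 15, "tx": 0, "ty": 1, "tz": 0, "wx": 0, "wy": 0, "wz": 0},
  {"fingers": 15, "tx": 0, "ty": 1, "tz": 0, "wx": 0, "wy": 0, "wz": 0},
  {"fingers": 15, "tx": 0, "ty": 1, "tz": 0, "wx": 0, "wy": 0, "wz": 0},
  {"fingers": 15, "tx": 0, "ty": 1, "tz": 0, "wx": 0, "wy": 0, "wz": 0},
  {"fingers": 15, "tx": 0, "ty": 1, "tz": 0, "wx": 0, "wy": 0, "wz": 0},
  {"fingers": 15, "tx": 0, "ty": 1, "tz": 0, "wx": 0, "wy": 0, "wz": 0},
  {"fingers": 15, "tx": 0, "ty": 1, "tz": 0, "wx": 0, "wy": 0, "wz": 0},
  {"fingers": 15, "tx": 0, "ty": 1, "tz": 0, "wx": 0, "wy": 0, "wz": 0},
  {"fingers": 15, "tx": 0, "ty": 1, "tz": 0, "wx": 0, "wy": 0, "wz": 0},
  {"fingers": 15, "tx": -0.1, "ty": 1, "tz": 0, "wx": 0, "wy": 0, "wz": 0},
  {"fingers": 15, "tx": -0.1, "ty": 1, "tz": 0, "wx": 0, "wy": 0, "wz": 0},
  {"fingers": 15, "tx": 0, "ty": 0, "tz": 0.5, "wx": 0, "wy": 0, "wz": 0},
  {"fingers": 15, "tx": 0, "ty": 0, "tz": 0.5, "wx": 0, "wy": 0, "wz": 0},
  {"fingers": 15, "tx": 0, "ty": 0, "tz": 0, "wx": 0, "wy": 0, "wz": 0},
  {"fingers": 15, "tx": 0, "ty": 0, "tz": 0, "wx": 0, "wy": 0, "wz": 0},
])

```text
time_s: 44.9
tool_pos: [0.5975, -0.3076, 0.0968]
orientation: [-3.137, 0.002, 0.624]
force: [0.1, 1.0, -1.2]
gripper_width: 0.242
finger_force: 15.0
```

```bash
python3 - <<'E'
from h import *
go((.601,-.308,.028))
E
```

```text
t 44.9 pos [ 0.5975 -0.3076  0.0968] rpy [-3.1371e+00  1.9000e-03  6.2370e-01] F [ 0.1  1.  -1.2] w 21.3 ff 15.0
 to [ 0.601 -0.308  0.028] units [0.14 0.14 3.44]
```

>>> carry_out([
  {"fingers": 15, "tx": 0.14, "ty": 0.14, "tz": 0.8, "wx": 0, "wy": 0, "wz": 0},
  {"fingers": 15, "tx": 0, "ty": 0, "tz": 0.8, "wx": 0, "wy": 0, "wz": 0},
  {"fingers": 15, "tx": 0, "ty": 0, "tz": 0.7, "wx": 0, "wy": 0, "wz": 0},
  {"fingers": 15, "tx": 0, "ty": 0, "tz": 0.6, "wx": 0, "wy": 0, "wz": 0},
  {"fingers": 15, "tx": 0, "ty": 0, "tz": 0.5, "wx": 0, "wy": 0, "wz": 0},
  {"fingers": 15, "tx": 0, "ty": 0, "tz": 0, "wx": 0, "wy": 0, "wz": 0},
  {"fingers": 42, "tx": 0, "ty": 0, "tz": 0, "wx": 0, "wy": 0, "wz": 0},
  {"fingers": 42, "tx": 0, "ty": 0, "tz": 0, "wx": 0, "wy": 0, "wz": 0},
  {"fingers": 42, "tx": 0, "ty": 0, "tz": 0, "wx": 0, "wy": 0, "wz": 0},
  {"fingers": 42, "tx": 0, "ty": 0, "tz": -0.5, "wx": 0, "wy": 0, "wz": 0},
  {"fingers": 42, "tx": 0, "ty": 0, "tz": -1, "wx": 0, "wy": 0, "wz": 0},
  {"fingers": 50, "tx": 0, "ty": 0, "tz": -1, "wx": 0, "wy": 0, "wz": 0},
  {"fingers": 50, "tx": 0, "ty": 0, "tz": -1, "wx": 0, "wy": 0, "wz": 0},
  {"fingers": 50, "tx": -0.9, "ty": -0.9, "tz": 0, "wx": 0, "wy": 0, "wz": 0},
  {"fingers": 50, "tx": -0.9, "ty": -0.9, "tz": 0, "wx": 0, "wy": 0, "wz": 0},
  {"fingers": 50, "tx": -0.9, "ty": -1, "tz": 0, "wx": 0, "wy": 0, "wz": 0},
  {"fingers": 50, "tx": -0.8, "ty": -1, "tz": 0, "wx": 0, "wy": 0, "wz": 0},
  {"fingers": 50, "tx": 0, "ty": 0, "tz": 0, "wx": 0, "wy": 0, "wz": 0},
  {"fingers": 50, "tx": 0, "ty": 0, "tz": 0, "wx": 0, "wy": 0, "wz": 0},
  {"fingers": 50, "tx": 0, "ty": 0, "tz": 0, "wx": 0, "wy": 0, "wz": 0},
])

```text
time_s: 46.57
tool_pos: [0.5036, -0.2899, 0.1028]
orientation: [3.138, -0.001, 0.623]
force: [1.2, 0.5, 0.1]
gripper_width: 0.568
finger_force: 0.0
```

```bash
python3 - <<'E'
from h import *
go((.4995,-.2873,.1),(.4995,-.2873,.02))
find('green','lid',(.601,-.308),.005);find('yellow','lid',(.5,-.287),0);find('blue','lid',(.433,-.374),0)
E
```

```text
t 46.57 pos [ 0.5036 -0.2899  0.1028] rpy [ 3.1384e+00 -1.4000e-03  6.2320e-01] F [1.2 0.5 0.1] w 50.0 ff 0.0
 to [ 0.4995 -0.2873  0.1   ] units [-0.09 -0.23  0.14]
 to [ 0.4995 -0.2873  0.02  ] units [-0.01 -0.01  4.  ]
green lid top [ 0.6026 -0.3069] 357 417
green lid scene [ 0.608  -0.3062] 189 246
yellow lid top [ 0.7668 -0.5462] 240 407
yellow lid scene [ 0.5061 -0.2846] 208 227
blue lid top [ 0.4462 -0.3812] 148 426
blue lid scene [ 0.4393 -0.3714] 162 204
```

>>> carry_out([
  {"fingers": 50, "tx": -0.09, "ty": -0.2, "tz": 0.9, "wx": 0, "wy": 0, "wz": 0},
  {"fingers": 50, "tx": 0, "ty": 0, "tz": 0.9, "wx": 0, "wy": 0, "wz": 0},
  {"fingers": 50, "tx": 0, "ty": 0, "tz": 0.9, "wx": 0, "wy": 0, "wz": 0},
  {"fingers": 50, "tx": 0, "ty": 0, "tz": 0.9, "wx": 0, "wy": 0, "wz": 0},
  {"fingers": 50, "tx": 0, "ty": 0, "tz": 0.5, "wx": 0, "wy": 0, "wz": 0},
  {"fingers": 50, "tx": 0, "ty": 0, "tz": 0, "wx": 0, "wy": 0, "wz": 0},
  {"fingers": 15, "tx": 0, "ty": 0, "tz": 0, "wx": 0, "wy": 0, "wz": 0},
  {"fingers": 15, "tx": 0, "ty": 0, "tz": 0, "wx": 0, "wy": 0, "wz": 0},
  {"fingers": 15, "tx": 0, "ty": 0, "tz": 0, "wx": 0, "wy": 0, "wz": 0},
  {"fingers": 15, "tx": 0, "ty": 0, "tz": 0, "wx": 0, "wy": 0, "wz": 0},
  {"fingers": 15, "tx": 0, "ty": 0, "tz": 0, "wx": 0, "wy": 0, "wz": 0},
  {"fingers": 15, "tx": 0, "ty": 0, "tz": 0, "wx": 0, "wy": 0, "wz": 0},
])

```text
time_s: 47.87
tool_pos: [0.4989, -0.2871, 0.0193]
orientation: [3.141, -0.0, 0.624]
force: [1.1, -0.7, 3.6]
gripper_width: 0.24
finger_force: 15.0
```

```bash
python3 - <<'E'
from h import *
go((.4995,-.2873,.15),(.456,.2945,.15))
E
```

```text
t 47.87 pos [ 0.4989 -0.2871  0.0193] rpy [ 3.1411e+00 -2.0000e-04  6.2360e-01] F [ 1.1 -0.7  3.6] w 21.1 ff 15.0
 to [ 0.4995 -0.2873  0.15  ] units [ 0.02  0.03 -6.53]
 to [0.456  0.2945 0.15  ] units [ 1.522e+01 -2.489e+01 -1.000e-02]
```

>>> carry_out([
  {"fingers": 15, "tx": 0, "ty": 0, "tz": -1, "wx": 0, "wy": 0, "wz": 0},
  {"fingers": 15, "tx": 0, "ty": 0, "tz": -1, "wx": 0, "wy": 0, "wz": 0},
  {"fingers": 15, "tx": 0, "ty": 0, "tz": -1, "wx": 0, "wy": 0, "wz": 0},
  {"fingers": 15, "tx": 0, "ty": 0, "tz": -1, "wx": 0, "wy": 0, "wz": 0},
  {"fingers": 15, "tx": 0.6, "ty": -1, "tz": -1, "wx": 0, "wy": 0, "wz": 0},
  {"fingers": 15, "tx": 0.6, "ty": -1, "tz": -1, "wx": 0, "wy": 0, "wz": 0},
  {"fingers": 15, "tx": 0.6, "ty": -1, "tz": -0.5, "wx": 0, "wy": 0, "wz": 0},
  {"fingers": 15, "tx": 0.6, "ty": -1, "tz": 0, "wx": 0, "wy": 0, "wz": 0},
  {"fingers": 15, "tx": 0.6, "ty": -1, "tz": 0, "wx": 0, "wy": 0, "wz": 0},
  {"fingers": 15, "tx": 0.6, "ty": -1, "tz": 0, "wx": 0, "wy": 0, "wz": 0},
  {"fingers": 15, "tx": 0.6, "ty": -1, "tz": 0, "wx": 0, "wy": 0, "wz": 0},
  {"fingers": 15, "tx": 0.6, "ty": -1, "tz": 0, "wx": 0, "wy": 0, "wz": 0},
  {"fingers": 15, "tx": 0.6, "ty": -1, "tz": 0, "wx": 0, "wy": 0, "wz": 0},
  {"fingers": 15, "tx": 0.6, "ty": -1, "tz": 0, "wx": 0, "wy": 0, "wz": 0},
  {"fingers": 15, "tx": 0.6, "ty": -1, "tz": 0, "wx": 0, "wy": 0, "wz": 0},
  {"fingers": 15, "tx": 0.6, "ty": -1, "tz": 0, "wx": 0, "wy": 0, "wz": 0},
])

```text
time_s: 49.2
tool_pos: [0.4739, -0.0066, 0.1479]
orientation: [-3.14, 0.002, 0.623]
force: [0.6, 0.3, -1.0]
gripper_width: 0.243
finger_force: 15.0
```

>>> carry_out([
  {"fingers": 15, "tx": 0.6, "ty": -1, "tz": 0, "wx": 0, "wy": 0, "wz": 0},
  {"fingers": 15, "tx": 0.6, "ty": -1, "tz": 0, "wx": 0, "wy": 0, "wz": 0},
  {"fingers": 15, "tx": 0.6, "ty": -1, "tz": 0, "wx": 0, "wy": 0, "wz": 0},
  {"fingers": 15, "tx": 0.6, "ty": -1, "tz": 0, "wx": 0, "wy": 0, "wz": 0},
  {"fingers": 15, "tx": 0.6, "ty": -1, "tz": 0, "wx": 0, "wy": 0, "wz": 0},
  {"fingers": 15, "tx": 0.6, "ty": -1, "tz": 0, "wx": 0, "wy": 0, "wz": 0},
  {"fingers": 15, "tx": 0.6, "ty": -1, "tz": 0, "wx": 0, "wy": 0, "wz": 0},
  {"fingers": 15, "tx": 0.6, "ty": -1, "tz": 0, "wx": 0, "wy": 0, "wz": 0},
  {"fingers": 15, "tx": 0.6, "ty": -1, "tz": 0, "wx": 0, "wy": 0, "wz": 0},
  {"fingers": 15, "tx": 0.6, "ty": -1, "tz": 0, "wx": 0, "wy": 0, "wz": 0},
  {"fingers": 15, "tx": 0.6, "ty": -1, "tz": 0, "wx": 0, "wy": 0, "wz": 0},
  {"fingers": 15, "tx": 0.6, "ty": -1, "tz": 0, "wx": 0, "wy": 0, "wz": 0},
  {"fingers": 15, "tx": 0.6, "ty": -0.9, "tz": 0, "wx": 0, "wy": 0, "wz": 0},
  {"fingers": 15, "tx": 0.2, "ty": 0, "tz": 0, "wx": 0, "wy": 0, "wz": 0},
  {"fingers": 15, "tx": 0, "ty": 0, "tz": 0, "wx": 0, "wy": 0, "wz": 0},
  {"fingers": 15, "tx": 0, "ty": 0, "tz": 0, "wx": 0, "wy": 0, "wz": 0},
  {"fingers": 15, "tx": 0, "ty": 0, "tz": 0, "wx": 0, "wy": 0, "wz": 0},
])

```text
time_s: 50.62
tool_pos: [0.4541, 0.2938, 0.1484]
orientation: [3.141, 0.002, 0.623]
force: [-0.2, -0.4, -1.4]
gripper_width: 0.249
finger_force: 15.0
```

```bash
python3 - <<'E'
from h import *
go((.456,.2945,.081))
find('yellow','tub',(.456,.2945),.008,['scene']);find('blue','lid',(.433,-.374),0)
E
```

```text
t 50.62 pos [0.4541 0.2938 0.1484] rpy [3.1414e+00 1.8000e-03 6.2290e-01] F [-0.2 -0.4 -1.4] w 22.0 ff 15.0
 to [0.456  0.2945 0.081 ] units [0.11 0.03 3.37]
yellow tub scene [0.4585 0.2946] 521 528
blue lid top [ 0.433 -0.374] 405 427
blue lid scene [ 0.4392 -0.3723] 184 204
```

>>> carry_out([
  {"fingers": 15, "tx": 0.1, "ty": 0.02, "tz": 0.6, "wx": 0, "wy": 0, "wz": 0},
  {"fingers": 15, "tx": 0, "ty": 0, "tz": 0.8, "wx": 0, "wy": 0, "wz": 0},
  {"fingers": 15, "tx": 0, "ty": 0, "tz": 0.8, "wx": 0, "wy": 0, "wz": 0},
  {"fingers": 15, "tx": 0, "ty": 0, "tz": 0.6, "wx": 0, "wy": 0, "wz": 0},
  {"fingers": 15, "tx": 0, "ty": 0, "tz": 0.5, "wx": 0, "wy": 0, "wz": 0},
  {"fingers": 15, "tx": 0, "ty": 0, "tz": 0, "wx": 0, "wy": 0, "wz": 0},
  {"fingers": 15, "tx": 0, "ty": 0, "tz": 0, "wx": 0, "wy": 0, "wz": 0},
])

```text
time_s: 51.35
tool_pos: [0.456, 0.2953, 0.0823]
orientation: [-3.141, 0.002, 0.623]
force: [0.7, 0.2, -0.3]
gripper_width: 0.248
finger_force: 15.0
```

```bash
python3 - <<'E'
from h import *
go((.456,.2945,.071),)
o=get_obs()['tool_pos']
c=snap('scene','s4'); q=proj(c,o)[0].astype(int)
im=cv2.imread('pics/s4.png')
cv2.imwrite('pics/s4c.png',cv2.resize(im[q[1]-50:q[1]+50,q[0]-60:q[0]+60],None,fx=6,fy=6,interpolation=cv2.INTER_CUBIC))
E
```

```text
t 51.35 pos [0.456  0.2953 0.0823] rpy [-3.1414e+00  1.7000e-03  6.2320e-01] F [ 0.7  0.2 -0.3] w 21.8 ff 15.0
 to [0.456  0.2945 0.071 ] units [-0.02  0.04  0.56]
```

View pics/s4c.png

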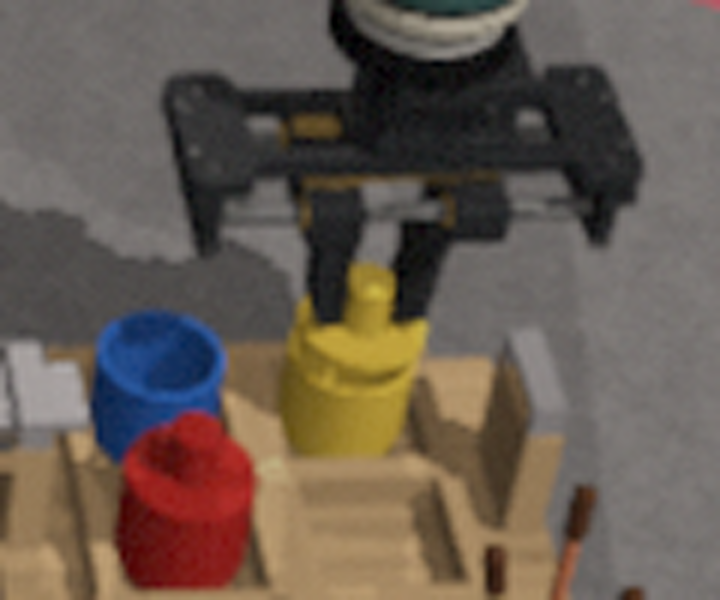

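Red is seated, and the yellow lid sits over its tub just as the red did. I'll seat it the same way, release, and go for the blue lid.

>>> carry_out([
  {"fingers": 15, "tx": 0, "ty": 0.06, "tz": 0.2, "wx": 0, "wy": 0, "wz": 0},
  {"fingers": 15, "tx": 0, "ty": 0, "tz": 0.2, "wx": 0, "wy": 0, "wz": 0},
  {"fingers": 15, "tx": 0, "ty": 0, "tz": 0.2, "wx": 0, "wy": 0, "wz": 0},
  {"fingers": 15, "tx": 0, "ty": 0, "tz": 0, "wx": 0, "wy": 0, "wz": 0},
  {"fingers": 15, "tx": 0, "ty": 0, "tz": 0, "wx": 0, "wy": 0, "wz": 0},
])

```text
time_s: 51.82
tool_pos: [0.4569, 0.2947, 0.0709]
orientation: [-3.142, 0.0, 0.623]
force: [-0.0, -0.3, -0.6]
gripper_width: 0.245
finger_force: 15.0
```

```bash
python3 - <<'E'
from h import *
go((.4324,-.3748,.1))
E
```

```text
t 51.82 pos [0.4569 0.2947 0.0709] rpy [-3.1415e+00  5.0000e-04  6.2340e-01] F [-0.  -0.3 -0.6] w 21.6 ff 15.0
 to [ 0.4324 -0.3748  0.1   ] units [-20.54  26.46  -1.45]
```

>>> carry_out([
  {"fingers": 40, "tx": 0, "ty": 0, "tz": 0, "wx": 0, "wy": 0, "wz": 0},
  {"fingers": 40, "tx": 0, "ty": 0, "tz": 0, "wx": 0, "wy": 0, "wz": 0},
  {"fingers": 40, "tx": 0, "ty": 0, "tz": 0, "wx": 0, "wy": 0, "wz": 0},
  {"fingers": 40, "tx": 0, "ty": 0, "tz": -0.3, "wx": 0, "wy": 0, "wz": 0},
  {"fingers": 40, "tx": 0, "ty": 0, "tz": -0.7, "wx": 0, "wy": 0, "wz": 0},
  {"fingers": 40, "tx": 0, "ty": 0, "tz": -1, "wx": 0, "wy": 0, "wz": 0},
  {"fingers": 50, "tx": 0, "ty": 0, "tz": -1, "wx": 0, "wy": 0, "wz": 0},
  {"fingers": 50, "tx": -0.5, "ty": 0.5, "tz": -1, "wx": 0, "wy": 0, "wz": 0},
  {"fingers": 50, "tx": -0.8, "ty": 1, "tz": 0, "wx": 0, "wy": 0, "wz": 0},
  {"fingers": 50, "tx": -0.8, "ty": 1, "tz": 0, "wx": 0, "wy": 0, "wz": 0},
  {"fingers": 50, "tx": -0.8, "ty": 1, "tz": 0, "wx": 0, "wy": 0, "wz": 0},
  {"fingers": 50, "tx": -0.8, "ty": 1, "tz": 0, "wx": 0, "wy": 0, "wz": 0},
  {"fingers": 50, "tx": -0.8, "ty": 1, "tz": 0, "wx": 0, "wy": 0, "wz": 0},
  {"fingers": 50, "tx": -0.8, "ty": 1, "tz": 0, "wx": 0, "wy": 0, "wz": 0},
  {"fingers": 50, "tx": -0.8, "ty": 1, "tz": 0, "wx": 0, "wy": 0, "wz": 0},
  {"fingers": 50, "tx": -0.8, "ty": 1, "tz": 0, "wx": 0, "wy": 0, "wz": 0},
  {"fingers": 50, "tx": -0.8, "ty": 1, "tz": 0, "wx": 0, "wy": 0, "wz": 0},
  {"fingers": 50, "tx": -0.8, "ty": 1, "tz": 0, "wx": 0, "wy": 0, "wz": 0},
])

```text
time_s: 53.32
tool_pos: [0.4417, 0.0238, 0.1519]
orientation: [3.141, -0.001, 0.624]
force: [-0.1, -0.0, -0.3]
gripper_width: 0.569
finger_force: 0.0
```

>>> carry_out([
  {"fingers": 50, "tx": -0.8, "ty": 1, "tz": 0, "wx": 0, "wy": 0, "wz": 0},
  {"fingers": 50, "tx": -0.8, "ty": 1, "tz": 0, "wx": 0, "wy": 0, "wz": 0},
  {"fingers": 50, "tx": -0.8, "ty": 1, "tz": 0, "wx": 0, "wy": 0, "wz": 0},
  {"fingers": 50, "tx": -0.8, "ty": 1, "tz": 0, "wx": 0, "wy": 0, "wz": 0},
  {"fingers": 50, "tx": -0.8, "ty": 1, "tz": 0, "wx": 0, "wy": 0, "wz": 0},
  {"fingers": 50, "tx": -0.8, "ty": 1, "tz": 0, "wx": 0, "wy": 0, "wz": 0},
  {"fingers": 50, "tx": -0.8, "ty": 1, "tz": 0, "wx": 0, "wy": 0, "wz": 0},
  {"fingers": 50, "tx": -0.8, "ty": 1, "tz": 0, "wx": 0, "wy": 0, "wz": 0},
  {"fingers": 50, "tx": -0.8, "ty": 1, "tz": 0, "wx": 0, "wy": 0, "wz": 0},
  {"fingers": 50, "tx": -0.8, "ty": 1, "tz": 0, "wx": 0, "wy": 0, "wz": 0},
  {"fingers": 50, "tx": -0.8, "ty": 1, "tz": 0, "wx": 0, "wy": 0, "wz": 0},
  {"fingers": 50, "tx": -0.8, "ty": 1, "tz": 0, "wx": 0, "wy": 0, "wz": 0},
  {"fingers": 50, "tx": -0.8, "ty": 1, "tz": 0.5, "wx": 0, "wy": 0, "wz": 0},
  {"fingers": 50, "tx": -0.8, "ty": 1, "tz": 0.5, "wx": 0, "wy": 0, "wz": 0},
  {"fingers": 50, "tx": -0.8, "ty": 1, "tz": 0.5, "wx": 0, "wy": 0, "wz": 0},
  {"fingers": 50, "tx": 0, "ty": 1, "tz": 0.5, "wx": 0, "wy": 0, "wz": 0},
  {"fingers": 50, "tx": 0, "ty": 0, "tz": 0, "wx": 0, "wy": 0, "wz": 0},
  {"fingers": 50, "tx": 0, "ty": 0, "tz": 0, "wx": 0, "wy": 0, "wz": 0},
  {"fingers": 50, "tx": 0, "ty": 0, "tz": 0, "wx": 0, "wy": 0, "wz": 0},
])

```text
time_s: 54.9
tool_pos: [0.4335, -0.3743, 0.1115]
orientation: [-3.141, -0.0, 0.624]
force: [-0.3, 1.2, -0.6]
gripper_width: 0.569
finger_force: 0.0
```

```bash
python3 - <<'E'
from h import *
go((.4324,-.3748,.1),(.4324,-.3748,.02))
c=camera('scene')
for col,xy in (('red',(.568,.269)),('yellow',(.458,.2945))):
    bs=sorted(blobs(c,col),key=lambda b:np.linalg.norm(b[1]-proj(c,[*xy,.05])[0])); print(bs[0][0],bs[0][1],rend(c,[TUB+[0,0,0],LID+[0,0,.042]],[*xy,.008]))
find('blue','lid',(.4324,-.3748),0,['scene']); find('blue','tub',(.505,.2257),.008); 
E
```

```text
t 54.9 pos [ 0.4335 -0.3743  0.1115] rpy [-3.141e+00 -1.000e-04  6.235e-01] F [-0.3  1.2 -0.6] w 50.1 ff 0.0
 to [ 0.4324 -0.3748  0.1   ] units [-0.06 -0.01  0.57]
 to [ 0.4324 -0.3748  0.02  ] units [-0.  0.  4.]
539 [408.58998145 300.06493506] (array([408.37099582, 299.79260346]), 628.25)
539 [435.56029685 278.4174397 ] (array([435.65263978, 278.07949741]), 591.3125)
blue lid scene [ 0.4392 -0.3722] 183 205
blue tub top [0.5047 0.2275] 480 521
blue tub scene [0.5039 0.2224] 421 527
```

>>> carry_out([
  {"fingers": 50, "tx": -0.06, "ty": 0, "tz": 0.9, "wx": 0, "wy": 0, "wz": 0},
  {"fingers": 50, "tx": 0, "ty": 0, "tz": 0.9, "wx": 0, "wy": 0, "wz": 0},
  {"fingers": 50, "tx": 0, "ty": 0, "tz": 0.9, "wx": 0, "wy": 0, "wz": 0},
  {"fingers": 50, "tx": 0, "ty": 0, "tz": 0.9, "wx": 0, "wy": 0, "wz": 0},
  {"fingers": 50, "tx": 0, "ty": 0, "tz": 0.9, "wx": 0, "wy": 0, "wz": 0},
  {"fingers": 50, "tx": 0, "ty": 0, "tz": 0.05, "wx": 0, "wy": 0, "wz": 0},
  {"fingers": 15, "tx": 0, "ty": 0, "tz": 0, "wx": 0, "wy": 0, "wz": 0},
  {"fingers": 15, "tx": 0, "ty": 0, "tz": 0, "wx": 0, "wy": 0, "wz": 0},
  {"fingers": 15, "tx": 0, "ty": 0, "tz": 0, "wx": 0, "wy": 0, "wz": 0},
  {"fingers": 15, "tx": 0, "ty": 0, "tz": 0, "wx": 0, "wy": 0, "wz": 0},
  {"fingers": 15, "tx": 0, "ty": 0, "tz": 0, "wx": 0, "wy": 0, "wz": 0},
  {"fingers": 15, "tx": 0, "ty": 0, "tz": 0, "wx": 0, "wy": 0, "wz": 0},
])

```text
time_s: 56.1
tool_pos: [0.4335, -0.3762, 0.0215]
orientation: [3.14, -0.0, 0.623]
force: [0.2, 0.6, 5.0]
gripper_width: 0.242
finger_force: 15.0
```

```bash
python3 - <<'E'
from h import *
go((.4324,-.3748,.15),(.505,.2257,.15))
E
```

```text
t 56.1 pos [ 0.4335 -0.3762  0.0215] rpy [ 3.1395e+00 -5.0000e-04  6.2340e-01] F [0.2 0.6 5. ] w 21.3 ff 15.0
 to [ 0.4324 -0.3748  0.15  ] units [ 0.   -0.08 -6.42]
 to [0.505  0.2257 0.15  ] units [ 20.48 -22.26  -0.04]
```

>>> carry_out([
  {"fingers": 15, "tx": 0, "ty": 0, "tz": -1, "wx": 0, "wy": 0, "wz": 0},
  {"fingers": 15, "tx": 0, "ty": 0, "tz": -1, "wx": 0, "wy": 0, "wz": 0},
  {"fingers": 15, "tx": 0, "ty": 0, "tz": -1, "wx": 0, "wy": 0, "wz": 0},
  {"fingers": 15, "tx": 0, "ty": 0, "tz": -1, "wx": 0, "wy": 0, "wz": 0},
  {"fingers": 15, "tx": 0, "ty": 0, "tz": -1, "wx": 0, "wy": 0, "wz": 0},
  {"fingers": 15, "tx": 0.5, "ty": -0.3, "tz": -1, "wx": 0, "wy": 0, "wz": 0},
  {"fingers": 15, "tx": 0.9, "ty": -1, "tz": -0.4, "wx": 0, "wy": 0, "wz": 0},
  {"fingers": 15, "tx": 0.9, "ty": -1, "tz": 0, "wx": 0, "wy": 0, "wz": 0},
  {"fingers": 15, "tx": 0.9, "ty": -1, "tz": 0, "wx": 0, "wy": 0, "wz": 0},
  {"fingers": 15, "tx": 0.9, "ty": -1, "tz": 0, "wx": 0, "wy": 0, "wz": 0},
  {"fingers": 15, "tx": 0.9, "ty": -1, "tz": 0, "wx": 0, "wy": 0, "wz": 0},
  {"fingers": 15, "tx": 0.9, "ty": -1, "tz": 0, "wx": 0, "wy": 0, "wz": 0},
  {"fingers": 15, "tx": 0.9, "ty": -1, "tz": 0, "wx": 0, "wy": 0, "wz": 0},
  {"fingers": 15, "tx": 0.9, "ty": -1, "tz": 0, "wx": 0, "wy": 0, "wz": 0},
  {"fingers": 15, "tx": 0.9, "ty": -1, "tz": 0, "wx": 0, "wy": 0, "wz": 0},
  {"fingers": 15, "tx": 0.9, "ty": -1, "tz": 0, "wx": 0, "wy": 0, "wz": 0},
  {"fingers": 15, "tx": 0.9, "ty": -1, "tz": 0, "wx": 0, "wy": 0, "wz": 0},
  {"fingers": 15, "tx": 0.9, "ty": -1, "tz": 0, "wx": 0, "wy": 0, "wz": 0},
])

```text
time_s: 57.6
tool_pos: [0.4724, -0.0427, 0.1483]
orientation: [3.141, -0.0, 0.623]
force: [1.1, -0.4, -0.8]
gripper_width: 0.244
finger_force: 15.0
```

>>> carry_out([
  {"fingers": 15, "tx": 0.9, "ty": -1, "tz": 0, "wx": 0, "wy": 0, "wz": 0},
  {"fingers": 15, "tx": 0.9, "ty": -1, "tz": 0, "wx": 0, "wy": 0, "wz": 0},
  {"fingers": 15, "tx": 0.9, "ty": -1, "tz": 0, "wx": 0, "wy": 0, "wz": 0},
  {"fingers": 15, "tx": 0.9, "ty": -1, "tz": 0, "wx": 0, "wy": 0, "wz": 0},
  {"fingers": 15, "tx": 0.9, "ty": -1, "tz": 0, "wx": 0, "wy": 0, "wz": 0},
  {"fingers": 15, "tx": 0.9, "ty": -1, "tz": 0, "wx": 0, "wy": 0, "wz": 0},
  {"fingers": 15, "tx": 0.9, "ty": -1, "tz": 0, "wx": 0, "wy": 0, "wz": 0},
  {"fingers": 15, "tx": 0.9, "ty": -1, "tz": 0, "wx": 0, "wy": 0, "wz": 0},
  {"fingers": 15, "tx": 0.9, "ty": -1, "tz": 0, "wx": 0, "wy": 0, "wz": 0},
  {"fingers": 15, "tx": 0.9, "ty": -1, "tz": 0, "wx": 0, "wy": 0, "wz": 0},
  {"fingers": 15, "tx": 0.2, "ty": 0, "tz": 0, "wx": 0, "wy": 0, "wz": 0},
  {"fingers": 15, "tx": 0, "ty": 0, "tz": 0, "wx": 0, "wy": 0, "wz": 0},
  {"fingers": 15, "tx": 0, "ty": 0, "tz": 0, "wx": 0, "wy": 0, "wz": 0},
  {"fingers": 15, "tx": 0, "ty": 0, "tz": 0, "wx": 0, "wy": 0, "wz": 0},
])

```text
time_s: 58.77
tool_pos: [0.5048, 0.2248, 0.1479]
orientation: [3.141, 0.001, 0.623]
force: [0.3, -0.3, 0.1]
gripper_width: 0.243
finger_force: 15.0
```

```bash
python3 - <<'E'
from h import *
go((.505,.2257,.084))
E
```

```text
t 58.77 pos [0.5048 0.2248 0.1479] rpy [3.1414e+00 1.0000e-03 6.2270e-01] F [ 0.3 -0.3  0.1] w 21.4 ff 15.0
 to [0.505  0.2257 0.084 ] units [ 0.04 -0.03  3.19]
```

>>> carry_out([
  {"fingers": 15, "tx": 0.04, "ty": 0, "tz": 0.6, "wx": 0, "wy": 0, "wz": 0},
  {"fingers": 15, "tx": 0, "ty": 0, "tz": 0.8, "wx": 0, "wy": 0, "wz": 0},
  {"fingers": 15, "tx": 0, "ty": 0, "tz": 0.8, "wx": 0, "wy": 0, "wz": 0},
  {"fingers": 15, "tx": 0, "ty": 0, "tz": 0.6, "wx": 0, "wy": 0, "wz": 0},
  {"fingers": 15, "tx": 0, "ty": 0, "tz": 0.4, "wx": 0, "wy": 0, "wz": 0},
  {"fingers": 15, "tx": 0, "ty": 0, "tz": 0, "wx": 0, "wy": 0, "wz": 0},
  {"fingers": 15, "tx": 0, "ty": 0, "tz": 0, "wx": 0, "wy": 0, "wz": 0},
])

```text
time_s: 59.35
tool_pos: [0.5055, 0.2258, 0.0835]
orientation: [-3.141, 0.001, 0.623]
force: [-0.0, -1.4, -0.4]
gripper_width: 0.246
finger_force: 15.0
```

```bash
python3 - <<'E'
from h import *
go((.505,.2257,.0715),)
o=get_obs()['tool_pos']
c=snap('scene','s5'); q=proj(c,o)[0].astype(int)
im=cv2.imread('pics/s5.png')
cv2.imwrite('pics/s5c.png',cv2.resize(im[q[1]-50:q[1]+50,q[0]-60:q[0]+60],None,fx=6,fy=6,interpolation=cv2.INTER_CUBIC))
E
```

```text
t 59.35 pos [0.5055 0.2258 0.0835] rpy [-3.1413e+00  1.3000e-03  6.2290e-01] F [-0.  -1.4 -0.4] w 21.6 ff 15.0
 to [0.505  0.2257 0.0715] units [-0.02 -0.01  0.6 ]
```

View pics/s5c.png

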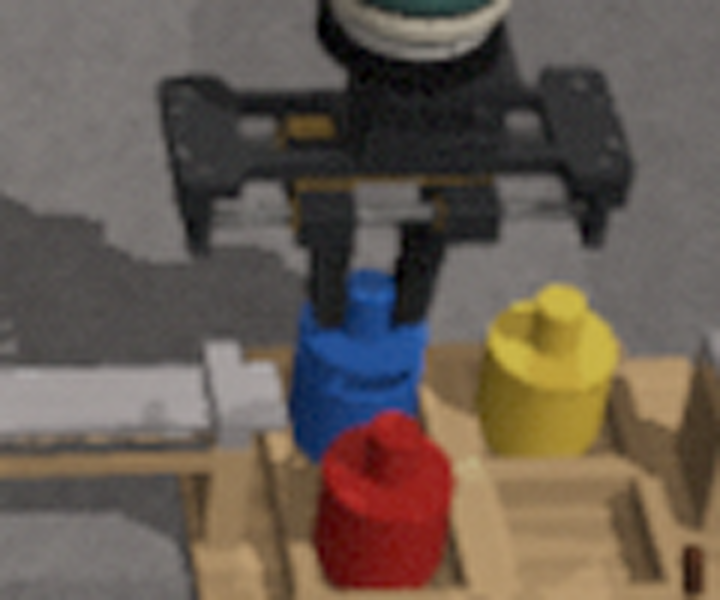

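The blue lid is aligned. I'll seat it, release, and go to the bolt knob.

>>> carry_out([
  {"fingers": 15, "tx": 0, "ty": 0, "tz": 0.2, "wx": 0, "wy": 0, "wz": 0},
  {"fingers": 15, "tx": 0, "ty": 0, "tz": 0.2, "wx": 0, "wy": 0, "wz": 0},
  {"fingers": 15, "tx": 0, "ty": 0, "tz": 0.2, "wx": 0, "wy": 0, "wz": 0},
  {"fingers": 15, "tx": 0, "ty": 0, "tz": 0, "wx": 0, "wy": 0, "wz": 0},
  {"fingers": 15, "tx": 0, "ty": 0, "tz": 0, "wx": 0, "wy": 0, "wz": 0},
])

```text
time_s: 59.82
tool_pos: [0.5057, 0.2264, 0.072]
orientation: [-3.141, 0.0, 0.624]
force: [-0.8, -0.9, -1.2]
gripper_width: 0.244
finger_force: 15.0
```

>>> carry_out([
  {"fingers": 40, "tx": 0, "ty": 0, "tz": 0, "wx": 0, "wy": 0, "wz": 0},
  {"fingers": 40, "tx": 0, "ty": 0, "tz": 0, "wx": 0, "wy": 0, "wz": 0},
  {"fingers": 40, "tx": 0, "ty": 0, "tz": 0, "wx": 0, "wy": 0, "wz": 0},
  {"fingers": 40, "tx": 0, "ty": 0, "tz": -0.3, "wx": 0, "wy": 0, "wz": 0},
  {"fingers": 40, "tx": 0, "ty": 0, "tz": -0.7, "wx": 0, "wy": 0, "wz": 0},
  {"fingers": 40, "tx": 0, "ty": 0, "tz": -1, "wx": 0, "wy": 0, "wz": 0},
  {"fingers": 50, "tx": 0, "ty": 0, "tz": -1, "wx": 0, "wy": 0, "wz": 0},
  {"fingers": 50, "tx": 0, "ty": 0, "tz": -1, "wx": 0, "wy": 0, "wz": 0},
  {"fingers": 50, "tx": 0, "ty": 0, "tz": -0.5, "wx": 0, "wy": 0, "wz": 0},
])

```text
time_s: 60.57
tool_pos: [0.5073, 0.2269, 0.1655]
orientation: [3.141, -0.004, 0.623]
force: [1.5, 0.0, 1.1]
gripper_width: 0.565
finger_force: 0.0
```

>>> carry_out([
  {"fingers": 50, "tx": 0.1, "ty": 1, "tz": 0, "wx": 0, "wy": 0, "wz": 0},
  {"fingers": 50, "tx": 0.1, "ty": 1, "tz": 0, "wx": 0, "wy": 0, "wz": 0},
  {"fingers": 50, "tx": 0.1, "ty": 1, "tz": 0, "wx": 0, "wy": 0, "wz": 0},
  {"fingers": 50, "tx": 0.1, "ty": 1, "tz": 0, "wx": 0, "wy": 0, "wz": 0},
  {"fingers": 50, "tx": 0.1, "ty": 1, "tz": 0, "wx": 0, "wy": 0, "wz": 0},
  {"fingers": 50, "tx": 0.1, "ty": 1, "tz": 0, "wx": 0, "wy": 0, "wz": 0},
  {"fingers": 50, "tx": 0.1, "ty": 1, "tz": 0, "wx": 0, "wy": 0, "wz": 0},
  {"fingers": 50, "tx": 0.1, "ty": 1, "tz": 0, "wx": 0, "wy": 0, "wz": 0},
  {"fingers": 50, "tx": 0.2, "ty": 1, "tz": 0, "wx": 0, "wy": 0, "wz": 0},
  {"fingers": 50, "tx": 0.2, "ty": 1, "tz": 0, "wx": 0, "wy": 0, "wz": 0},
  {"fingers": 50, "tx": 0.2, "ty": 1, "tz": 0, "wx": 0, "wy": 0, "wz": 0},
  {"fingers": 50, "tx": 0.2, "ty": 1, "tz": 0, "wx": 0, "wy": 0, "wz": 0},
  {"fingers": 50, "tx": 0.2, "ty": 1, "tz": 0, "wx": 0, "wy": 0, "wz": 0},
  {"fingers": 50, "tx": 0.2, "ty": 1, "tz": 0, "wx": 0, "wy": 0, "wz": 0},
  {"fingers": 50, "tx": 0, "ty": 1, "tz": 0, "wx": 0, "wy": 0, "wz": 0},
  {"fingers": 50, "tx": 0, "ty": 0.1, "tz": 0, "wx": 0, "wy": 0, "wz": 0},
  {"fingers": 50, "tx": 0, "ty": 0, "tz": 0, "wx": 0, "wy": 0, "wz": 0},
  {"fingers": 50, "tx": 0, "ty": 0, "tz": 0, "wx": 0, "wy": 0, "wz": 0},
])

```text
time_s: 62.07
tool_pos: [0.7139, 0.0048, 0.1617]
orientation: [-3.14, 0.001, 0.623]
force: [-0.1, 0.2, 0.1]
gripper_width: 0.565
finger_force: 0.0
```

```bash
python3 - <<'E'
from h import *
go((.7135,.0045,.097),(.598,.1625,.097))
c=camera('scene')
for col,xy in (('red',(.568,.269)),('yellow',(.458,.2945)),('blue',(.507,.2257))):
    bs=sorted(blobs(c,col),key=lambda b:np.linalg.norm(b[1]-proj(c,[*xy,.05])[0])); print(bs[0][0],bs[0][1],rend(c,[TUB+[0,0,0],LID+[0,0,.042]],[*xy,.008]))
t=snap('top','t6'); im=cv2.imread('pics/t6.png'); s=cv2.imread('pics/scene0.png'); s=c['color'][:,:,::-1]
cv2.imwrite('pics/m6.png',np.hstack([cv2.resize(im[160:310,120:320],(400,300)),cv2.resize(s[220:350,320:490],(392,300))]))
E
```

```text
t 62.07 pos [0.7139 0.0048 0.1617] rpy [-3.1404e+00  7.0000e-04  6.2310e-01] F [-0.1  0.2  0.1] w 49.8 ff 0.0
 to [0.7135 0.0045 0.097 ] units [-0.03  0.    3.23]
 to [0.598  0.1625 0.097 ] units [-0.08 -9.79  0.01]
539 [408.53617811 299.9851577 ] (array([408.37099582, 299.79260346]), 628.25)
540 [435.53888889 278.5962963 ] (array([435.65263978, 278.07949741]), 591.3125)
409 [403.21271394 276.97066015] (array([403.76018479, 278.77586804]), 586.8125)
```

View pics/m6.png

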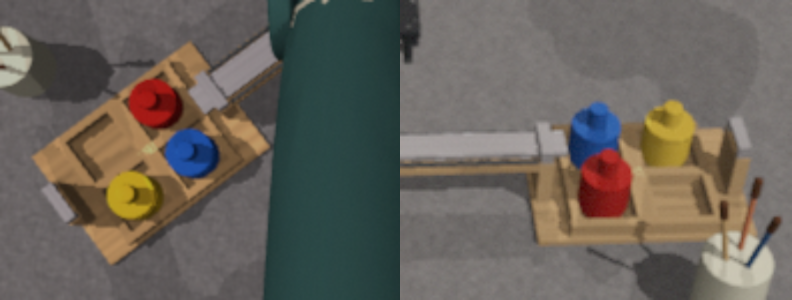

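All three lids look seated: red, blue and yellow are level, and the bolt path between the knobs is clear. I'll grip the bolt knob and push it home.

>>> carry_out([
  {"fingers": 50, "tx": 0, "ty": 0, "tz": 0.8, "wx": 0, "wy": 0, "wz": 0},
  {"fingers": 50, "tx": 0, "ty": 0, "tz": 0.8, "wx": 0, "wy": 0, "wz": 0},
  {"fingers": 50, "tx": 0, "ty": 0, "tz": 0.8, "wx": 0, "wy": 0, "wz": 0},
  {"fingers": 50, "tx": 0, "ty": 0, "tz": 0.8, "wx": 0, "wy": 0, "wz": 0},
  {"fingers": 10, "tx": 0, "ty": 0, "tz": 0, "wx": 0, "wy": 0, "wz": 0},
  {"fingers": 10, "tx": 0, "ty": 0, "tz": 0, "wx": 0, "wy": 0, "wz": 0},
  {"fingers": 10, "tx": 0, "ty": 0, "tz": 0, "wx": 0, "wy": 0, "wz": 0},
  {"fingers": 10, "tx": 0, "ty": 0, "tz": 0, "wx": 0, "wy": 0, "wz": 0},
  {"fingers": 10, "tx": 0, "ty": 0, "tz": 0, "wx": 0, "wy": 0, "wz": 0},
  {"fingers": 10, "tx": 0, "ty": 0, "tz": 0, "wx": 0, "wy": 0, "wz": 0},
], grip_force=20)

```text
time_s: 63.0
tool_pos: [0.7153, 0.0052, 0.0999]
orientation: [3.141, -0.002, 0.623]
force: [-2.0, 3.3, 4.4]
gripper_width: 0.243
finger_force: 20.0
```

>>> carry_out([
  {"fingers": 10, "tx": 0, "ty": -0.3, "tz": 0, "wx": 0, "wy": 0, "wz": 0},
  {"fingers": 10, "tx": 0, "ty": -0.5, "tz": 0, "wx": 0, "wy": 0, "wz": 0},
  {"fingers": 10, "tx": 0, "ty": -0.5, "tz": 0, "wx": 0, "wy": 0, "wz": 0},
  {"fingers": 10, "tx": 0, "ty": -0.5, "tz": 0, "wx": 0, "wy": 0, "wz": 0},
  {"fingers": 10, "tx": 0, "ty": -0.5, "tz": 0, "wx": 0, "wy": 0, "wz": 0},
  {"fingers": 10, "tx": 0, "ty": -0.5, "tz": 0, "wx": 0, "wy": 0, "wz": 0},
  {"fingers": 10, "tx": 0, "ty": -0.5, "tz": 0, "wx": 0, "wy": 0, "wz": 0},
  {"fingers": 10, "tx": 0, "ty": -0.5, "tz": 0, "wx": 0, "wy": 0, "wz": 0},
  {"fingers": 10, "tx": 0, "ty": -0.5, "tz": 0, "wx": 0, "wy": 0, "wz": 0},
  {"fingers": 10, "tx": 0, "ty": -0.5, "tz": 0, "wx": 0, "wy": 0, "wz": 0},
  {"fingers": 10, "tx": 0, "ty": -0.5, "tz": 0, "wx": 0, "wy": 0, "wz": 0},
  {"fingers": 10, "tx": 0, "ty": -0.5, "tz": 0, "wx": 0, "wy": 0, "wz": 0},
  {"fingers": 10, "tx": 0, "ty": -0.5, "tz": 0, "wx": 0, "wy": 0, "wz": 0},
  {"fingers": 10, "tx": 0, "ty": -0.5, "tz": 0, "wx": 0, "wy": 0, "wz": 0},
  {"fingers": 10, "tx": 0, "ty": -0.5, "tz": 0, "wx": 0, "wy": 0, "wz": 0},
  {"fingers": 10, "tx": 0, "ty": -0.5, "tz": 0, "wx": 0, "wy": 0, "wz": 0},
  {"fingers": 10, "tx": 0, "ty": -0.5, "tz": 0, "wx": 0, "wy": 0, "wz": 0},
  {"fingers": 10, "tx": 0, "ty": -0.5, "tz": 0, "wx": 0, "wy": 0, "wz": 0},
  {"fingers": 10, "tx": 0, "ty": -0.3, "tz": 0, "wx": 0, "wy": 0, "wz": 0},
])

```text
time_s: 64.58
tool_pos: [0.6088, 0.1535, 0.0999]
orientation: [3.14, -0.003, 0.624]
force: [1.7, -1.9, 6.5]
gripper_width: 0.241
finger_force: 20.0
```

>>> carry_out([
  {"fingers": 10, "tx": 0, "ty": -0.3, "tz": 0, "wx": 0, "wy": 0, "wz": 0},
  {"fingers": 10, "tx": 0, "ty": -0.2, "tz": 0, "wx": 0, "wy": 0, "wz": 0},
  {"fingers": 10, "tx": 0, "ty": -0.2, "tz": 0, "wx": 0, "wy": 0, "wz": 0},
  {"fingers": 10, "tx": 0, "ty": -0.1, "tz": 0, "wx": 0, "wy": 0, "wz": 0},
  {"fingers": 10, "tx": 0, "ty": -0.1, "tz": 0, "wx": 0, "wy": 0, "wz": 0},
  {"fingers": 10, "tx": 0, "ty": 0, "tz": 0, "wx": 0, "wy": 0, "wz": 0},
  {"fingers": 10, "tx": 0, "ty": 0, "tz": 0, "wx": 0, "wy": 0, "wz": 0},
])

```text
time_s: 65.17
tool_pos: [0.6015, 0.1638, 0.0999]
orientation: [3.132, -0.004, 0.625]
force: [10.2, -13.0, 2.8]
gripper_width: 0.244
finger_force: 20.1
```

```bash
python3 - <<'E'
from h import *
go((.600,.1625,.097))
E
```

```text
t 65.17 pos [0.6015 0.1638 0.0999] rpy [ 3.1323 -0.004   0.625 ] F [ 10.2 -13.    2.8] w 21.5 ff 20.1
 to [0.6    0.1625 0.097 ] units [-0.1   0.01  0.15]
```

The bolt is at its stop, after 195 mm of travel with force rising to 16 N. I'll release, retreat and check.

>>> carry_out([
  {"fingers": 44, "tx": 0, "ty": 0, "tz": 0, "wx": 0, "wy": 0, "wz": 0},
  {"fingers": 44, "tx": 0, "ty": 0, "tz": 0, "wx": 0, "wy": 0, "wz": 0},
  {"fingers": 44, "tx": 0, "ty": 0, "tz": 0, "wx": 0, "wy": 0, "wz": 0},
  {"fingers": 44, "tx": 0, "ty": 0.1, "tz": 0, "wx": 0, "wy": 0, "wz": 0},
  {"fingers": 44, "tx": 0, "ty": 0, "tz": -0.5, "wx": 0, "wy": 0, "wz": 0},
  {"fingers": 44, "tx": 0, "ty": 0, "tz": -1, "wx": 0, "wy": 0, "wz": 0},
  {"fingers": 44, "tx": 0, "ty": 0, "tz": -1, "wx": 0, "wy": 0, "wz": 0},
  {"fingers": 44, "tx": 0, "ty": 0, "tz": -1, "wx": 0, "wy": 0, "wz": 0},
  {"fingers": 44, "tx": 0, "ty": 0, "tz": -1, "wx": 0, "wy": 0, "wz": 0},
  {"fingers": 44, "tx": -0.5, "ty": 0.9, "tz": 0, "wx": 0, "wy": 0, "wz": 0},
  {"fingers": 44, "tx": -0.6, "ty": 0.9, "tz": 0, "wx": 0, "wy": 0, "wz": 0},
  {"fingers": 44, "tx": -0.6, "ty": 0.9, "tz": 0, "wx": 0, "wy": 0, "wz": 0},
  {"fingers": 44, "tx": -0.6, "ty": 0.9, "tz": 0, "wx": 0, "wy": 0, "wz": 0},
  {"fingers": 44, "tx": -0.6, "ty": 0.9, "tz": 0, "wx": 0, "wy": 0, "wz": 0},
  {"fingers": 44, "tx": -0.6, "ty": 0.9, "tz": 0, "wx": 0, "wy": 0, "wz": 0},
  {"fingers": 44, "tx": -0.6, "ty": 0.9, "tz": 0, "wx": 0, "wy": 0, "wz": 0},
  {"fingers": 44, "tx": -0.6, "ty": 0.9, "tz": 0, "wx": 0, "wy": 0, "wz": 0},
  {"fingers": 44, "tx": -0.6, "ty": 0.9, "tz": 0, "wx": 0, "wy": 0, "wz": 0},
  {"fingers": 44, "tx": -0.6, "ty": 0.9, "tz": 0, "wx": 0, "wy": 0, "wz": 0},
  {"fingers": 44, "tx": 0, "ty": 0, "tz": 0, "wx": 0, "wy": 0, "wz": 0},
])

```text
time_s: 66.83
tool_pos: [0.6082, -0.0527, 0.1886]
orientation: [3.14, 0.001, 0.621]
force: [-0.6, 0.6, 0.3]
gripper_width: 0.501
finger_force: 0.0
```

```bash
python3 - <<'E'
from h import *
go()
c=camera('scene')['color'][:,:,::-1]; t=camera('top')['color'][:,:,::-1]
cv2.imwrite('pics/f.png',np.hstack([cv2.resize(t[120:320,130:480],(420,240)),cv2.resize(c[180:350,190:490],(380,240))]) )
cv2.imwrite('pics/f.png',np.vstack([cv2.resize(c[160:350,200:490],(780,300)),cv2.resize(t[120:320,130:480],(780,290))]))
E
```

```text
t 66.83 pos [ 0.6082 -0.0527  0.1886] rpy [3.1404e+00 8.0000e-04 6.2110e-01] F [-0.6  0.6  0.3] w 44.1 ff 0.0
```

View pics/f.png

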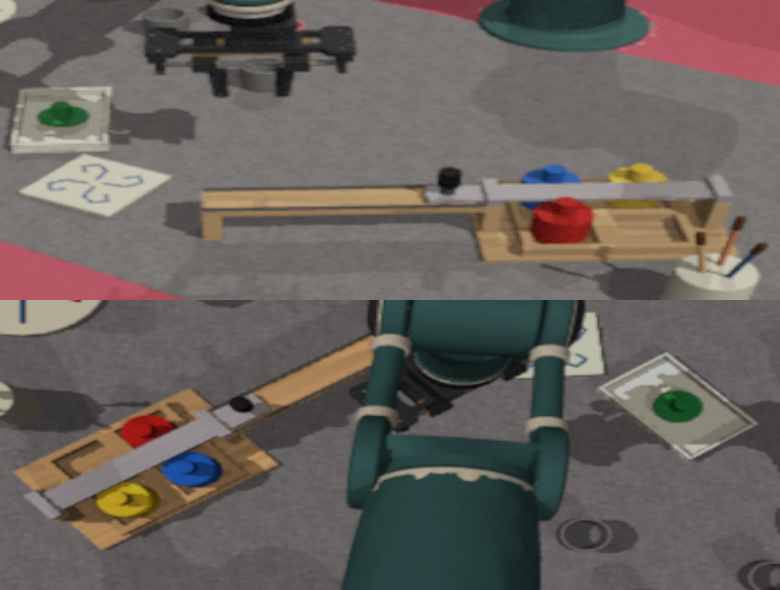

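The bolt is home in the keeper and overlaps the lid edges. All three tubs are lidded, the green lid is in the tray, and the tile, pot and bottle were left alone.

```bash
python3 -c "
from workcell import *
print(job_done())"
```

```text
the job is handed in; nothing more can be done
None
```

The job is handed in: the red, blue and yellow tubs stand in the carrier with their own lids, the bolt is fully home in its keeper, the green lid (no green tub was there) is in the spare-lid tray, and it took about 67 s of the 210 s allowed.

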